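Press the hook rail's bracket home with the one-hand clamp, then free it

ROBOT

A 7-joint arm with a two-finger parallel gripper is mounted at the origin on the work surface. World frame = base frame: x ahead of the robot, y to its left, z up, the work surface at z = 0. Lengths are in mm, angles in rad, forces in N, time in s.
With the tool pointing down it reaches from about 425 to 925 mm from the base axis. Payload 6.8 kg.
Tool frame: the origin (TCP) lies on the centre line of the jaws, within the pads' length; the fingertips stand 17 mm ahead of it and the grasp point (between the pads) lies 2 mm behind it; y points along the fingers, z is the direction in which the jaws open and shut, and the axes are right-handed (so a half turn about y gives the same grasp; the last joint's range is limited). The gripper opens to 85 mm and grips with 20 to 120 N. Pads are 22 mm wide; open, the fingers measure 114 mm over their backs; the gripper's body (76 mm by 85 mm) begins 54 mm behind the grasp point. The pads swing forward as they close: fully open they stand 13 mm farther back than shut.
Start: joints at [-1.341, 0.477, 0.022, 1.555, -0.011, 1.109, -0.083], TCP at [223.7, 636.872, 217.208] pointing down, gripper open.
Joint ranges: [-2.96, 2.96], [-0.34, 2.1], [-1.41, 1.46], [0.24, 2.44], [-1.37, 4.51], [0.17, 1.92], [-2.96, 2.96]. Speed limits (rad/s): [2.39, 2.39, 3.14, 3.14, 3.14, 3.14, 3.14].

INTERFACE

Orientations are given as a unit quaternion [w, x, y, z].
In Python, from bench import bot gives the robot as it stands. The module is installed in compiled form; this text tells all that it offers.
- The arm moves only by the tool carry_out, never from a script. Its arguments are lists of equal length, an entry for each row: "linear": the shift along the world's x, y, z in mm, a list of three; "rot": the turn, a rotation vector about the world's x, y, z in rad, a list of three; "claw": the opening, from 0 (shut) to 1 (fully open). A call has 1 to 5 rows; each row shifts and turns the pose as measured when the row begins; what a row does not reach is not made up. A row lasts 1/10 s, in which the tool goes at most 50 mm and 8.59 degrees, less where a joint would pass 70% of its speed; a pose out of reach is approached as far as the arm can. A call with a gripper value outside its range is refused whole. The fingers move at their own pace and stop on an object; "squeeze" is the grip in N (left out, the last holds). Time passes only in rows, so rows that do not move let the fingers close. It gives the time, the measured TCP pose, the force and the opening at its end, in the units of the state.
- bot.read_state(): the state, without advancing time (a new reading comes with each control period).
- bot.get_image(name): name is "scene" or "side" or "wrist"; returns a dict with "img" (400x640x3 uint8, blue, green, red), "fx", "fy", "cx", "cy" (pixels), "eye" and "rotation" of the camera in the world; the wrist camera has in their place "tool_from_camera" (4x4, takes a point from camera to tool coordinates, whose origin is the TCP and whose axes are the tool frame's). Camera axes: x right, y up, looking along -z (the intrinsics and any distortion apply to the point x, -y, -z); pixel columns grow to the right and rows downward; lengths in mm; the calibration is good to about 2 mm. A picture is of the moment at which its call begins: read the wrist's pose just before it. There is no depth.
- bot.finish_job(): hands the job in, once; it reports no verdict.
The state is a dict: "clock": time; "joint_positions": joint angles; "qd": joint speeds; "joint_efforts": joint torques, N m; "tcp_pos": TCP position; "eef_rot": TCP orientation; "ft_force": force on the tool from outside, world axes, zero at the start; "wrist_torque": the same for the moment, N m; "gripper_width": finger opening in mm.
Only numpy, scipy, OpenCV 4.12 (cv2) and the standard library are available. Lean on these libraries where they do the work, as an engineer would, in place of code of your own. Each camera call takes 0.05 s, during which the arm holds its last target. There are 200 camera calls.

TASK

The small chrome hook rail lies between the jaws of the one-hand bar clamp, with one end bracket not pushed fully onto its tube. Pump the clamp's trigger against its grip until the bracket is home against the collar, feeling for it and gently, for a hard squeeze at the end will bow the thin rail; then press the release and keep it down until the jaws have sprung fully open. Leave clamp and rail lying flat about where they are, keep your fingers off the rail and do not disturb the cups, bowl or flask.

Things in the scene. Friction and masses are not known exactly. Their poses are not given: they have to be found in the camera images.
- handle (a point): One-hand ratchet bar clamp (black nylon, 0.95 kg) lying on its side, loose: mid-point between the back of its fixed pistol grip and the front of its trigger, 16 mm above the ledge, half-way up. Axes: x towards the bar and jaws, y along the bar to the fixed jaw, z up. Grip on -y, trigger on +y: 69 mm over both at rest, 33 mm fully squeezed. Both 2 to 30 mm above the ledge, 60 mm of length to hold along x.
- bar (a joint): Toothed steel bar with the fixed jaw (m): 0 = jaws fully open, grows as they close. Each full squeeze (to under 35 mm over grip and trigger) adds one 3.6 mm tooth, which a pawl holds; the trigger springs back if the fingers open to 80 mm or more; its last 25 mm drive. The rail is home at about 17 mm, in the stroke that starts from about 14.4 mm. Release down: a spring opens the jaws in 0.5 s.
- bracket (a joint): Loose end bracket of the rail (m): its gap from home, 0 = hard against the collar on the tube, 3.5 to 6.5 mm at the start; home means under 1 mm. A push fit: it slides on under about 7 N from the jaws and then stops dead. No more than 17 N is allowed on it. It is the end towards the moving jaw (at -y of the rail).
- pad: Sprung rubber pad of the moving jaw, a disc 32 mm across, 25 N per mm; origin at the centre of its face, 20 mm up, y towards the rail. Force on each finger pad, squeezing 84 mm out from the bar: free stroke 4 to 8 N, sliding the bracket 8 to 10 N, steady; once home it climbs 0.5 N per mm of closing. Stop when it has risen about 1 N; 2.5 N over the sliding force is too much (17 N at the jaw).
- release_top (a point): Top of the steel release lever's ribbed thumb pad, 18 x 24 mm, on top of the clamp's body, 40 mm above the ledge; 84 mm in +x from the handle point. Pressing it straight down 6 to 7 mm (its stop) with 3 to 14 N lifts the pawl; let go and the pawl catches again. Same axes as the clamp.
- rail: Chrome hook rail, 150 mm long when home, lying on its two bracket feet between the jaws, loose, 0.35 kg: tube 14 mm thick, 24 mm up, with three hooks standing to 53 mm. Origin under its middle, y along the tube towards the clamp's fixed jaw. It lies 56 mm to +x of the bar, parallel to it.
- cup_bombilla: Green silicone mate cup with a steel bombilla standing in it, 82 mm across, 85 mm high (bombilla to 175 mm); origin under its middle. Leave alone.
- cup_plain: Green silicone mate cup, 82 mm across, 85 mm high; origin under its middle. Leave alone.
- sugar_bowl: White ceramic sugar bowl with a steel flip-top lid, 92 mm across, 71 mm high; origin under its middle. Leave alone.
- flask: Stainless insulated flask with a black knob stopper, 82 mm across, 239 mm high; origin under its middle. Leave alone.
- trigger (a joint): Trigger of the clamp (rad): 0 = sprung out, 69 mm over grip and trigger; 0.32 = fully squeezed, 33 mm.
Not all that is in view belongs to the job. What is meant by the rail is not blue, and is the larger of those in its own colour.

How it is judged:
By the outcome, as a careful person would: the job done as asked, in the order asked, and still so for the second after the job is handed in, with the robot touching nothing.
It also fails if it takes over 72 s, if anything falls off the work surface, if the arm or the gripper's body presses on something with over 40 N, if the wrist force passes 120 N, or if a joint passes its speed limit or range.

## Working session

There is one attempt and no reset: what is moved stays moved. The work goes in short steps, Python scripts to look and compute and a tool call to move; the robot and the scene stay as the last step left them, time stands still between calls to the robot, and variables do not carry over. Pictures are saved under pics/ and viewed, about 8 in all and at most 12, crops included, and the job is handed in when it is done.

Besides the shell and the picture viewer there is one more tool, called after ">>>" as name(argument=value, ...), one argument or row to a line, values as JSON. carry_out: Moves the arm, as the interface text tells. Its arguments: {"type":"object","properties":{"linear":{"type":"array"},"rot":{"type":"array"},"claw":{"type":"array"},"squeeze":{"type":"number"}},"required":["linear","rot","claw"]}

```bash
mkdir -p pics
cat > h.py <<'E'
from bench import bot
import numpy as np, cv2
from scipy.spatial.transform import Rotation as R
def shot(n,fn=None):
    s=bot.read_state(); d=bot.get_image(n)
    if fn: cv2.imwrite('pics/'+fn,d['img'])
    return s,d
def cam(s,d):
    if 'eye' in d: return np.array(d['eye'],float),np.array(d['rotation'],float)
    q=s['eef_rot']; Rt=R.from_quat([q[1],q[2],q[3],q[0]]).as_matrix(); T=np.array(d['tool_from_camera'])
    return np.array(s['tcp_pos'])+Rt@T[:3,3], Rt@T[:3,:3]
def ray(s,d,u,v,z):
    e,r=cam(s,d)
    if r.shape!=(3,3): r=R.from_quat([r[1],r[2],r[3],r[0]]).as_matrix()
    k=r@np.array([(u-d['cx'])/d['fx'],-(v-d['cy'])/d['fy'],-1.])
    return e+k*(z-e[2])/k[2]
E
python3 - <<'E'
from h import *
s=bot.read_state(); print(s)
ims=[]
for n in ['scene','side','wrist']:
    s,d=shot(n,n+'0.png'); print(n,{k:v for k,v in d.items() if k!='img'}); ims.append(d['img'])
E
```

```text
{'clock': 0.0, 'joint_positions': array([-1.34107395,  0.47782488,  0.02231516,  1.55643232, -0.01154318,
        1.10926561, -0.08311547]), 'qd': array([-5.54911106e-04, -8.63349015e-05, -5.30744189e-04, -3.37995092e-05,
        2.06852958e-03, -4.48392994e-04, -5.10341676e-04]), 'joint_efforts': array([ 1.60735271e-04, -5.96444285e+01,  1.60823710e+00, -2.81199110e+01,
        1.24725714e-02,  9.12841293e-03,  1.42596471e-05]), 'tcp_pos': array([223.50593852, 636.28637966, 216.21669449]), 'eef_rot': array([-0.69641091,  0.69767661, -0.11894552,  0.1187904 ]), 'ft_force': array([ 0.5150921 , -0.13909023, -0.25617929]), 'wrist_torque': array([ 0.03998614,  0.01312212, -0.01463211]), 'gripper_width': 85.3954611225089}
scene {'fx': 376.89818681464317, 'fy': 376.89818681464317, 'cx': 311.84431490066135, 'cy': 199.27953449215008, 'eye': array([1473.61275193, -198.30464869,  615.23315497]), 'rotation': array([0.6662862 , 0.36902247, 0.30720816, 0.57053331])}
side {'fx': 373.8811846456561, 'fy': 373.8811846456561, 'cx': 321.50849244968765, 'cy': 194.59754474282585, 'eye': array([ 146.70175284, -505.33103099,  665.80085869]), 'rotation': array([ 0.85101406,  0.3768748 , -0.15764802, -0.32998115])}
wrist {'fx': 319.9041309269695, 'fy': 319.9041309269695, 'cx': 318.66756639013005, 'cy': 198.32027368168983, 'tool_from_camera': array([[-5.48251153e-05, -9.53792419e-01, -3.00466336e-01,
        -7.70041724e+01],
       [-1.28882511e-03,  3.00466155e-01, -9.53791607e-01,
        -1.57210944e+02],
       [ 9.99999168e-01,  3.34956823e-04, -1.24574471e-03,
         1.87241334e-01],
       [ 0.00000000e+00,  0.00000000e+00,  0.00000000e+00,
         1.00000000e+00]])}
```

View pics/scene0.png

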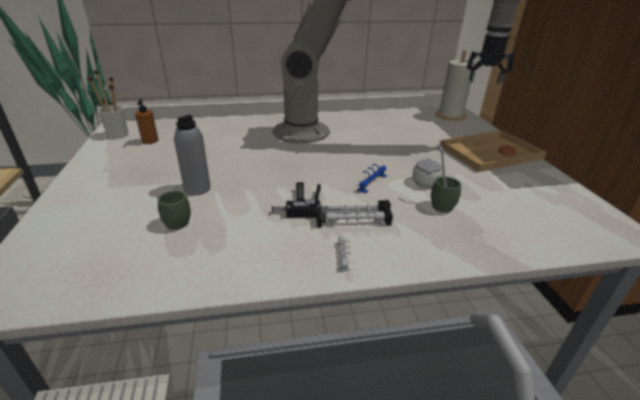

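View pics/wrist0.png

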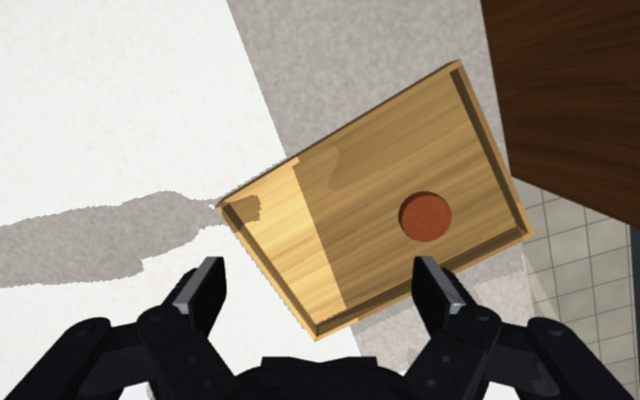

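The scene view shows the clamp at (285–392, 183–225). There are three rail-like things: a blue one at (372,178), a chrome one between the jaws at (355,213), and a small chrome one at (343,253). The rail meant should be the one between the jaws, since it is not blue and is the larger chrome one. I'll confirm that in an enlarged crop.

Run:
```python
from h import *
a=cv2.imread('pics/scene0.png')[165:275,260:410]; b=cv2.imread('pics/side0.png')
a=cv2.resize(a,None,fx=5.3,fy=5.3,interpolation=cv2.INTER_CUBIC)[:590,:795]
cv2.imwrite('pics/sc.png',a)
s,d=shot('scene')
for n,u,v,z in [('handle',300,192,16),('release',318,188,40),('jawfix',390,212,20)]: print(n,ray(s,d,u,v,z).round())
```

```text
handle [505. -70.  16.]
release [528. -19.  40.]
jawfix [653. 163.  20.]
```

View pics/sc.png

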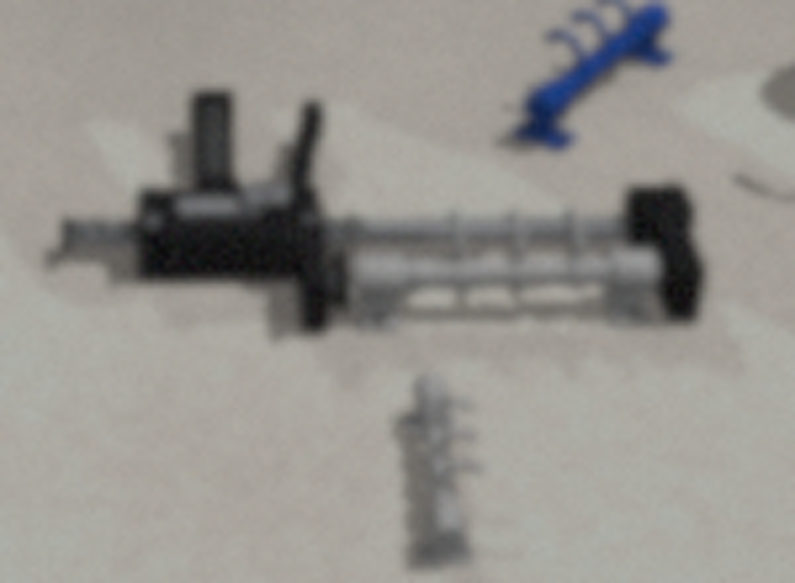

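View pics/side0.png

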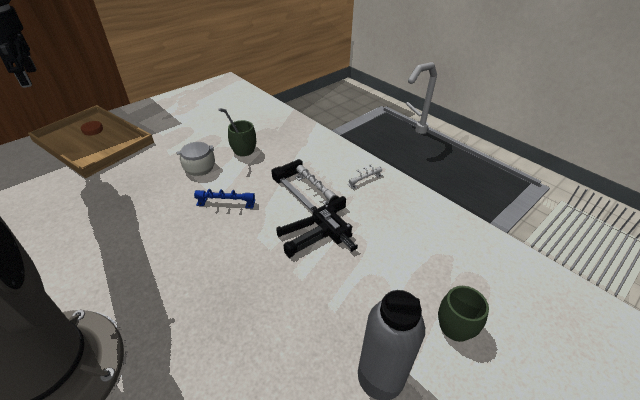

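The crop confirms it. The large chrome rail lies between the clamp's black jaws, crop (345–660, 250–320). The small chrome rail at crop (430,470) and the blue rail at crop (590,70) are both decoys. The grip is at crop (212,95–185) and the trigger at crop (312,105–190).

Run:
```python
from h import *
s,d=shot('scene'); s2,d2=shot('side')
def tri(p,q):
    A=[];
    es=[];ks=[]
    for dd,(u,v) in((d,p),(d2,q)):
        a=ray(s,dd,u,v,0);e=np.array(dd['eye']);k=(a-e)/np.linalg.norm(a-e);es.append(e);ks.append(k)
    P=[np.eye(3)-np.outer(k,k) for k in ks]
    return np.linalg.solve(P[0]+P[1],P[0]@es[0]+P[1]@es[1])
for n,p,q in [('gripend',(300,183),(288,249)),('trigend',(319,185),(280,232)),('barend',(272,209),(354,247)),('bombilla?',(447,195),(242,140)),('flask',(186,122),(402,300))]: print(n,tri(p,q).round())
for n,u,v,z in [('grip base',300,200,28),('trig base',317,201,28),('rel',310.5,201,40),('fixjaw',387,202,35),('barend',272,209,20),('cup',447,205,0),('bowl',427,185,0),('flask',197,190,0)]: print(n,ray(s,d,u,v,z).round())
for n,u,v,z in [('gripend',288,249,25),('grip base',325,230,25),('trigend',280,232,25),('trig base',318,215,25),('barend',354,247,20),('fixjawout',278,172,35)]: print('side',n,ray(s,d2,u,v,z).round())
q=s['eef_rot'];print(R.from_quat([q[1],q[2],q[3],q[0]]).as_matrix().round(3))
```

```text
gripend [467. -67.  24.]
trigend [486. -12.  22.]
barend [ 585. -161.   16.]
bombilla? [623. 342.  39.]
flask [ 425. -380.  225.]
grip base [568. -79.  28.]
trig base [580. -31.  28.]
rel [595. -53.  40.]
fixjaw [624. 163.  35.]
barend [ 590. -161.   20.]
cup [614. 357.   0.]
bowl [494. 346.   0.]
flask [ 421. -384.    0.]
side gripend [466. -71.  25.]
side grip base [566. -84.  25.]
side trigend [484. -20.  25.]
side trig base [587. -37.  25.]
side barend [ 582. -162.   20.]
side fixjawout [611. 149.  35.]
[[ 0.943 -0.     0.331]
 [-0.331 -0.001  0.943]
 [ 0.    -1.    -0.001]]
```

>>> carry_out(
  linear=[
    [20,-45,0],
    [20,-45,0],
    [20,-45,0],
    [20,-45,0],
    [20,-45,0],
  ],
  rot=[
    [0,0,0.015],
    [0,0,0.015],
    [0,0,0.015],
    [0,0,0.015],
    [0,0,0.015],
  ],
  claw=[1,1,1,1,1],
  squeeze=20,
)

```text
clock: 0.8
tcp_pos: [319.0, 411.8, 215.3]
eef_rot: [0.702, -0.701, 0.088, -0.086]
ft_force: [0.4, -1.1, 0.2]
gripper_width: 85.0
```

>>> carry_out(
  linear=[
    [20,-45,0],
    [20,-45,0],
    [20,-45,0],
    [20,-45,0],
    [20,-45,0],
  ],
  rot=[
    [0,0,0.015],
    [0,0,0.015],
    [0,0,0.015],
    [0,0,0.015],
    [0,0,0.015],
  ],
  claw=[1,1,1,1,1],
)

```text
clock: 1.3
tcp_pos: [419.3, 182.9, 216.7]
eef_rot: [0.707, -0.703, 0.06, -0.059]
ft_force: [1.3, 0.3, -0.2]
gripper_width: 85.6
```

>>> carry_out(
  linear=[
    [20,-45,0],
    [20,-45,0],
    [20,-45,0],
    [20,-45,0],
    [20,-45,0],
  ],
  rot=[
    [0,0,0.015],
    [0,0,0.015],
    [0,0,0.015],
    [0,0,0.015],
    [0,0,0.015],
  ],
  claw=[1,1,1,1,1],
)

```text
clock: 1.8
tcp_pos: [519.6, -46.1, 218.6]
eef_rot: [0.709, -0.703, 0.03, -0.033]
ft_force: [1.0, 1.4, 0.0]
gripper_width: 85.5
```

Run:
```python
from h import *
s,d=shot('wrist','w1.png'); q=s['eef_rot'];m=R.from_quat([q[1],q[2],q[3],q[0]]).as_matrix();print(s['tcp_pos'],m.round(3))
np.savez('w1.npz',tcp=s['tcp_pos'],q=q,**{k:d[k] for k in d if k!='img'})
```

```text
[519.56850202 -46.1156008  218.6359589 ] [[ 0.996  0.004  0.089]
 [-0.089  0.008  0.996]
 [ 0.003 -1.     0.009]]
```

View pics/w1.png

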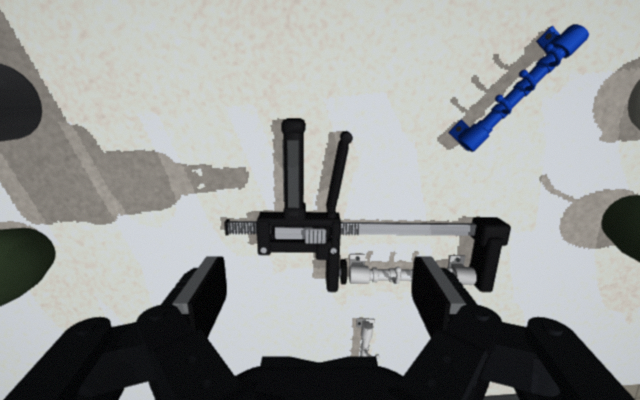

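Wrist view: grip at (283–304, 120–205), trigger from (346,133) to (335,210), and the ribbed release pad at about (315,236). The big chrome rail lies between the moving-jaw pad (344,271) and the fixed jaw (488,275).

```bash
cat > meas.py <<'E'
from h import *
s,d=shot('wrist'); 
P={}
for n,u,v,z in [('gripL_end',283,128,22),('gripL_base',285,200,22),('gripR_end',304,128,28),('gripR_base',304,205,28),('trigR_end',352,135,22),('trigR_base',341,208,22),('rel',315,236.5,40),('relL',304,236.5,40),('relR',328,236.5,40),('bar0',345,228,25),('bar1',470,229,25),('pad',347,271,20),('railR',478,275,20)]:
    P[n]=ray(s,d,u,v,z); print(n,P[n].round(1))
v=P['bar1']-P['bar0'];print('yaw bar',np.arctan2(-v[0],v[1]));v=P['gripL_base']-P['gripL_end'];print('yaw grip',np.arctan2(v[1],v[0]))
yaw=np.arctan2(-(P['bar1']-P['bar0'])[0],(P['bar1']-P['bar0'])[1])
print('handle from rel',P['rel']-84*np.array([np.cos(yaw),np.sin(yaw),0]))
g=cv2.cvtColor(d['img'],cv2.COLOR_BGR2GRAY)
for r in (135,150,165,180,195,228,236,241): print(r,g[r,275:360:1].tolist() if r>220 else np.where(g[r,270:370]<70)[0][[0,-1]]+270, np.where(np.diff((g[r,270:370]<70).astype(int)))[0]+270)
E
python3 meas.py
```

```text
gripL_end [474.6 -88.2  22. ]
gripL_base [556.4 -96.7  22. ]
gripR_end [476.3 -65.3  28. ]
gripR_base [562.7 -74.9  28. ]
trigR_end [489.4 -14.2  22. ]
trigR_base [572.7 -32.6  22. ]
rel [597.9 -65.7  40. ]
relL [596.6 -78.3  40. ]
relR [599.4 -50.8  40. ]
bar0 [597.3 -29.9  25. ]
bar1 [613.4 118.5  25. ]
pad [658.4 -31.3  20. ]
railR [680.9 134.1  20. ]
yaw bar -0.1082646498896415
yaw grip -0.10333574534932574
handle from rel [514.37278485 -56.61892425  40.        ]
135 [292 360] [291 311 348 360]
150 [292 355] [291 311 344 355]
165 [292 352] [291 297 298 299 306 311 341 352]
180 [293 348] [292 297 306 311 338 348]
195 [293 345] [292 297 298 299 304 305 306 311 335 345]
228 [28, 26, 24, 23, 28, 21, 15, 15, 60, 136, 159, 165, 165, 166, 165, 164, 164, 163, 165, 165, 165, 164, 165, 165, 164, 164, 164, 164, 163, 164, 162, 162, 164, 165, 157, 124, 102, 100, 103, 110, 138, 153, 131, 105, 138, 156, 147, 108, 124, 148, 147, 109, 116, 146, 150, 114, 113, 145, 155, 130, 73, 30, 24, 19, 14, 12, 18, 22, 24, 26, 28, 28, 26, 28, 48, 70, 69, 91, 128, 113, 95, 97, 85, 83, 89] [283 335 349 350 351]
236 [27, 28, 23, 22, 17, 11, 11, 10, 11, 20, 37, 39, 38, 38, 39, 41, 39, 40, 39, 38, 38, 40, 41, 42, 40, 40, 41, 40, 38, 40, 44, 42, 40, 41, 43, 40, 33, 27, 41, 93, 140, 155, 134, 107, 141, 159, 149, 109, 130, 155, 149, 109, 125, 153, 147, 106, 120, 142, 148, 116, 60, 17, 7, 9, 9, 13, 17, 22, 25, 25, 28, 25, 24, 52, 131, 192, 209, 211, 209, 210, 211, 210, 211, 210, 209] [313 334 348]
241 [23, 25, 25, 22, 19, 23, 25, 25, 24, 25, 27, 26, 25, 26, 27, 24, 28, 27, 27, 29, 27, 25, 28, 25, 27, 26, 27, 28, 26, 26, 28, 27, 25, 27, 27, 26, 26, 24, 29, 25, 27, 25, 22, 21, 22, 26, 20, 24, 24, 23, 17, 16, 24, 26, 23, 25, 25, 23, 24, 24, 24, 28, 25, 28, 26, 22, 21, 25, 24, 29, 27, 25, 24, 62, 147, 197, 209, 209, 210, 210, 208, 208, 207, 209, 209] [348]
```

The picture shifted about 7 px because the arm was still settling after the move. I'll re-measure at rest using masks.

Run:
```python
from h import *
s,d=shot('wrist','w2.png'); print(s['tcp_pos'].round(1),s['eef_rot'].round(4),abs(s['qd']).max())
g=cv2.cvtColor(d['img'],cv2.COLOR_BGR2GRAY)
print('relcol323',(g[210:255,323]>90).nonzero()[0]+210,'gripcol301',(g[100:250,301]<70).nonzero()[0][[0,-1]]+100)
q=lambda u,v,z:ray(s,d,u,v,z)
L=[];T=[]
for r in (130,150,170,190):
    c=np.where(g[r,270:370]<70)[0]+270; L.append(q(c[0]-.5,r,24)); T.append(q(c[-1]+.5,r,24))
    print(r,c[0],c[-1],L[-1].round(1),T[-1].round(1))
bars=[]
for c in (380,410,440,470):
    r=np.where(g[205:250,c]<140)[0]+205; print(c,r)
rr=np.where(g[205:255,323]>90)[0]+205
p=q(324.5,(rr[0]+rr[-1])/2,40);print('rel',p.round(1))
y=np.arctan2(*(L[-1]-L[0])[[1,0]]);print('yaw grip',y)
xa=np.array([np.cos(y),np.sin(y),0]);ya=np.array([-np.sin(y),np.cos(y),0])
h=p-84*xa;print('handle',h.round(1));
print('grip along y rel handle',[round((a-h)@ya,1) for a in L],'x',[round((a-h)@xa,1) for a in L]);print('trig',[round((a-h)@ya,1) for a in T])
```

```text
[520.6 -51.9 218.9] [ 0.7079 -0.7045  0.0335 -0.0371] 0.1084699689753975
relcol323 [228 229 230 231 232 233 234 235 236 237 238 239 240] gripcol301 [117 249]
130 288 353 [475.1 -79.5  24. ] [482.3  -8.6  24. ]
150 289 352 [496.7 -81.2  24. ] [503.8 -11.1  24. ]
170 289 348 [519.  -84.1  24. ] [525.8 -17.1  24. ]
190 290 344 [542.3 -86.   24. ] [548.7 -23.3  24. ]
380 [219 220 221]
410 [219 220 221]
440 [219 220 221]
470 [214 215 216 217 218 219 220 221 222 230 232 233 234 235 236 237 238 239
 240 241 242 243 244 245 246 247 248 249]
rel [579.8 -49.7  40. ]
yaw grip -0.09564197865905551
handle [496.2 -41.6  40. ]
grip along y rel handle [np.float64(-39.7), np.float64(-39.4), np.float64(-40.1), np.float64(-39.7)] x [np.float64(-17.3), np.float64(4.3), np.float64(26.8), np.float64(50.2)]
trig [np.float64(31.6), np.float64(31.1), np.float64(27.3), np.float64(23.3)]
```

>>> carry_out(
  linear=[
    [-15,5,-40],
    [0,0,-40],
    [0,0,0],
    [0,0,0],
    [0,0,0],
  ],
  rot=[
    [0,0,0],
    [0,0,0],
    [0,0,0],
    [0,0,0],
    [0,0,0],
  ],
  claw=[1,1,1,1,1],
)

```text
clock: 2.45
tcp_pos: [505.4, -38.3, 139.7]
eef_rot: [0.71, -0.703, 0.03, -0.035]
ft_force: [-0.1, 0.0, -0.5]
gripper_width: 85.3
```

```bash
cat > m2.py <<'E'
from h import *
import sys
s,d=shot('wrist',sys.argv[1]); print(s['tcp_pos'].round(1),s['eef_rot'].round(4),abs(s['qd']).max())
q=s['eef_rot'];m=R.from_quat([q[1],q[2],q[3],q[0]]).as_matrix();print('tool z',m[:,2].round(3),'tool y',m[:,1].round(3))
E
python3 m2.py w3.png
```

```text
[505.4 -38.3 139.7] [ 0.7098 -0.7028  0.0304 -0.0353] 0.020561333158349352
tool z [0.093 0.996 0.01 ] tool y [ 0.007  0.01  -1.   ]
```

View pics/w3.png

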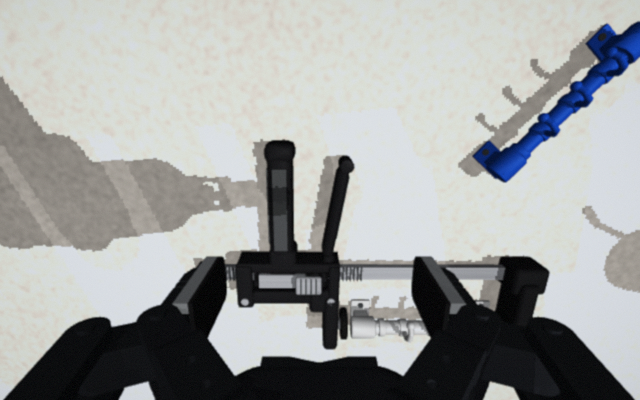

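Steady now: grip (267–294, 141–250), trigger knob (346,163), and release pad (296–321, 276–296).

Run:
```python
from h import *
s,d=shot('wrist'); g=cv2.cvtColor(d['img'],cv2.COLOR_BGR2GRAY); print(s['tcp_pos'].round(1),abs(s['qd']).max())
q=lambda u,v,z:ray(s,d,u,v,z)
L=[];T=[]
for r in (160,180,200,220,240):
    b=(g[r,250:370]<60).astype(int); c=np.where(np.diff(b))[0]+250
    L.append(q(c[0]+.5,r,16)); T.append(q(c[-1]+.5,r,22)); print(r,c,L[-1].round(1),T[-1].round(1))
print('row profile relpad',(g[262:310,308]>85).nonzero()[0]+262,'col',(g[286,285:335]>85).nonzero()[0]+285, 'col tips grip',(g[130:160,281]<70).nonzero()[0][:1]+130)
p=q(308.5,286.5,40);print('rel',p.round(1),'ends',q(308.5,276.5,40).round(1),q(308.5,296.5,40).round(1),q(296,286,40).round(1),q(321,286,40).round(1))
y=np.arctan2(*(L[-1]-L[0])[[1,0]]);print('yaw grip',y)
xa=np.array([np.cos(y),np.sin(y),0]);ya=np.array([-np.sin(y),np.cos(y),0])
h=p-84*xa;print('handle x,y from rel',h.round(1));
for a,b in zip(L,T): print([round(float(v),1) for v in ((a-h)@xa,(a-h)@ya,(b-h)@xa,(b-h)@ya)])
print('gripend',q(281,141,26).round(1),'bar yaw',np.arctan2(-(q(500,270,25)-q(350,270,25))[0],(q(500,270,25)-q(350,270,25))[1]))
```

```text
[505.9 -38.3 140.1] 0.010286917582284009
160 [266 291 338 350] [478.8 -80.3  16. ] [484.6  -6.6  22. ]
180 [266 271 285 292 333 347] [496.9 -82.9  16. ] [502.3 -10.4  22. ]
200 [267 292 329 343] [515.9 -84.7  16. ] [520.6 -15.2  22. ]
220 [268 273 286 292 325 338] [535.6 -86.6  16. ] [539.6 -21.2  22. ]
240 [269 273 286 294 322 334] [556.2 -88.5  16. ] [559.4 -26.4  22. ]
row profile relpad [276 277 278 279 280 281 282 283 284 285 286 287 288 289 290 291 292 293
 303 304 305 306 307 308 309] col [285 286 287 288 289 290 291 292 293 294 295 296 297 298 299 300 301 302
 303 304 305 306 307 308 309 310 311 312 313 314 315 316 317 318 319 320] col tips grip [140]
rel [595.6 -54.5  40. ] ends [585.  -53.4  40. ] [606.3 -55.6  40. ] [593.9 -65.9  40. ] [596.2 -42.9  40. ]
yaw grip -0.10605305065176869
handle x,y from rel [512.  -45.6  40. ]
[-29.4, -38.0, -31.3, 35.8]
[-11.1, -38.7, -13.4, 33.9]
[8.0, -38.5, 5.3, 31.1]
[27.8, -38.3, 24.8, 27.2]
[48.4, -38.0, 45.1, 24.0]
gripend [462.2 -64.2  26. ] bar yaw -0.09987039693124367
```

>>> carry_out(
  linear=[
    [5,-10,-40],
    [0,0,-40],
    [0,0,0],
    [0,0,0],
    [0,0,0],
  ],
  rot=[
    [-0.01,0.007,-0.01],
    [0,0,0],
    [0,0,0],
    [0,0,0],
    [0,0,0],
  ],
  claw=[1,1,1,1,1],
)

```text
clock: 3.05
tcp_pos: [518.8, -47.7, 66.8]
eef_rot: [0.707, -0.705, 0.03, -0.042]
ft_force: [-0.1, -0.3, 0.3]
gripper_width: 85.8
```

```bash
python3 m2.py w4.png
```

```text
[518.8 -47.7  66.8] [ 0.707  -0.7053  0.0298 -0.0423] 0.02453463270721986
tool z [0.102 0.995 0.003] tool y [ 0.018  0.002 -1.   ]
```

View pics/w4.png

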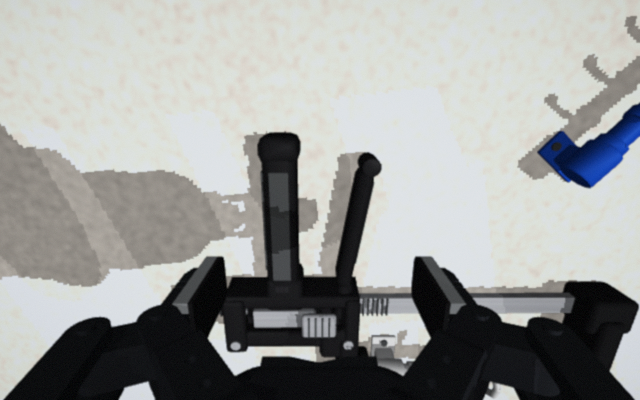

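Wrist view: grip (260–300) and trigger (345–380) sit centrally between the finger pads (225 and 413). Going down.

>>> carry_out(
  linear=[
    [-8,-1,-15],
    [0,0,-15],
    [0,0,-10],
    [0,0,0],
    [0,0,0],
  ],
  rot=[
    [0,0.018,-0.003],
    [0,0,0],
    [0,0,0],
    [0,0,0],
    [0,0,0],
  ],
  claw=[1,1,1,1,1],
)

```text
clock: 3.6
tcp_pos: [512.7, -48.4, 28.6]
eef_rot: [0.707, -0.705, 0.035, -0.039]
ft_force: [-0.9, 0.2, 0.5]
gripper_width: 85.4
```

```bash
python3 m2.py w5.png; python3 -c "
from bench import bot;s=bot.read_state();print(s['ft_force'],s['wrist_torque'],s['gripper_width'])"
```

```text
[512.7 -48.4  28.6] [ 0.7073 -0.705   0.0354 -0.0389] 0.007943336619707995
tool z [0.105 0.994 0.004] tool y [ 0.005  0.003 -1.   ]
[-0.2901432  -0.29501811 -0.96756269] [-0.04560199  0.04959369  0.03697109] 85.04557762058697
```

>>> carry_out(
  linear=[
    [0,0,-8],
    [0,0,0],
    [0,0,0],
    [0,0,0],
  ],
  rot=[
    [0,0,0],
    [0,0,0],
    [0,0,0],
    [0,0,0],
  ],
  claw=[1,1,0.85,0.85],
)

```text
clock: 4.05
tcp_pos: [513.3, -48.4, 20.8]
eef_rot: [0.707, -0.705, 0.035, -0.039]
ft_force: [0.1, 0.0, -0.1]
gripper_width: 72.7
```

>>> carry_out(
  linear=[
    [0,0,0],
    [0,0,0],
  ],
  rot=[
    [0,0,0],
    [0,0,0],
  ],
  claw=[0.75,0.75],
)

```text
clock: 4.25
tcp_pos: [513.5, -48.4, 21.0]
eef_rot: [0.707, -0.705, 0.035, -0.04]
ft_force: [-0.0, -0.3, -0.5]
gripper_width: 63.9
```

>>> carry_out(
  linear=[
    [0,-4,0],
    [0,0,0],
  ],
  rot=[
    [0,0,0],
    [0,0,0],
  ],
  claw=[0.65,0.65],
)

```text
clock: 4.45
tcp_pos: [513.6, -52.7, 21.2]
eef_rot: [0.707, -0.705, 0.035, -0.04]
ft_force: [-0.2, -0.7, 0.1]
gripper_width: 55.8
```

>>> carry_out(
  linear=[
    [-0.5,-5,0],
    [-0.5,-5,0],
    [0,-1,0],
    [0,0,0],
    [0,0,0],
  ],
  rot=[
    [0,0,0],
    [0,0,0],
    [0,0,0],
    [0,0,0],
    [0,0,0],
  ],
  claw=[0.53,0.43,0.395,0.395,0.395],
)

```text
clock: 4.95
tcp_pos: [512.5, -65.5, 21.3]
eef_rot: [0.707, -0.705, 0.035, -0.04]
ft_force: [0.3, 0.0, -0.8]
gripper_width: 34.1
```

```bash
cat > st.py <<'E'
from h import *
import sys
w=[];f=[];t=[]
for i in range(int(sys.argv[1])):
    s=bot.read_state(); w.append(s['gripper_width']);f.append(s['ft_force']);t.append(s['wrist_torque']); bot.get_image('side')
print(s['clock'],s['tcp_pos'].round(1),np.round(w,2),np.mean(f,0).round(2),np.mean(t,0).round(3))
E
python3 st.py 4
```

```text
5.1 [512.5 -65.1  21.2] [34.09 33.83 33.98 33.82] [ 0.05 -0.03 -0.22] [-0.008  0.002 -0.022]
```

>>> carry_out(
  linear=[
    [0.5,6,0],
    [0.5,6,0],
    [0,5,0],
    [0,0,0],
    [0,0,0],
  ],
  rot=[
    [0,0,0],
    [0,0,0],
    [0,0,0],
    [0,0,0],
    [0,0,0],
  ],
  claw=[0.53,0.66,0.8,1,1],
)

```text
clock: 5.65
tcp_pos: [513.7, -45.3, 21.2]
eef_rot: [0.708, -0.705, 0.034, -0.039]
ft_force: [0.0, -0.2, 1.0]
gripper_width: 85.7
```

```bash
python3 m2.py w6.png
python3 - <<'E'
from h import *
d=cv2.imread('pics/w6.png'); _,e=shot('side'); c=e['img'][140:260,240:400]
o=np.vstack([d[100:400],cv2.resize(c,(640,300)[::1],interpolation=cv2.INTER_CUBIC)[:300]]);cv2.imwrite('pics/c6.png',o)
E
```

```text
[513.7 -45.3  21.2] [ 0.7075 -0.7048  0.034  -0.0392] 0.009935836218242265
tool z [0.103 0.995 0.004] tool y [ 0.007  0.003 -1.   ]
```

View pics/c6.png

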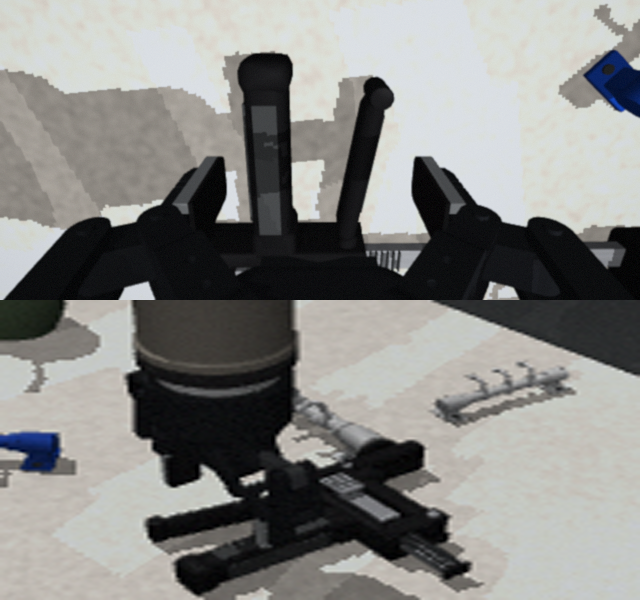

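>>> carry_out(
  linear=[
    [-0.2,-3,0],
    [-0.5,-5,0],
    [-0.5,-5,0],
    [-0.5,-5,0],
    [0,-1.5,0],
  ],
  rot=[
    [0,0,0],
    [0,0,0],
    [0,0,0],
    [0,0,0],
    [0,0,0],
  ],
  claw=[0.8,0.68,0.56,0.45,0.395],
)

```text
clock: 6.25
tcp_pos: [511.6, -68.0, 21.3]
eef_rot: [0.707, -0.705, 0.035, -0.04]
ft_force: [-0.3, 0.0, -0.4]
gripper_width: 33.9
```

>>> carry_out(
  linear=[
    [0,0,0],
    [0,0,0],
  ],
  rot=[
    [0,0,0],
    [0,0,0],
  ],
  claw=[0.395,0.395],
)

```text
clock: 6.45
tcp_pos: [511.5, -68.7, 21.3]
eef_rot: [0.707, -0.705, 0.035, -0.04]
ft_force: [0.3, 0.0, 0.5]
gripper_width: 33.7
```

```bash
python3 st.py 4
```

```text
6.6 [511.6 -68.4  21.3] [33.65 33.43 33.42 33.93] [0.25 0.06 0.06] [-0.024  0.032  0.018]
```

>>> carry_out(
  linear=[
    [0.5,6,0],
    [0.5,6,0],
    [0,5,0],
    [0,0,0],
    [0,0,0],
  ],
  rot=[
    [0,0,0],
    [0,0,0],
    [0,0,0],
    [0,0,0],
    [0,0,0],
  ],
  claw=[0.53,0.66,0.8,1,1],
)

```text
clock: 7.15
tcp_pos: [512.8, -48.3, 21.2]
eef_rot: [0.707, -0.705, 0.034, -0.039]
ft_force: [-0.1, 0.4, 0.5]
gripper_width: 85.6
```

```bash
python3 m2.py w7.png
python3 - <<'E'
from h import *
for f in ('w6','w7'):
    g=cv2.cvtColor(cv2.imread(f'pics/{f}.png'),cv2.COLOR_BGR2GRAY)
    for r in (230,250): print(f,r,np.where(np.diff((g[r,225:412]<60).astype(int)))[0]+225)
E
```

```text
[512.8 -48.3  21.2] [ 0.7075 -0.7048  0.0342 -0.0393] 0.01002986397178952
tool z [0.104 0.995 0.004] tool y [ 0.007  0.003 -1.   ]
w6 230 [244 252 276 290 353 379]
w6 250 [245 290 349 375]
w7 230 [250 259 282 295 359 386]
w7 250 [251 295 355 381]
```

>>> carry_out(
  linear=[
    [0,0,0],
    [-0.5,-5,0],
    [-0.5,-5,0],
    [-0.5,-5,0],
    [0,-1.5,0],
  ],
  rot=[
    [0,0,0],
    [0,0,0],
    [0,0,0],
    [0,0,0],
    [0,0,0],
  ],
  claw=[0.8,0.68,0.56,0.45,0.395],
)

```text
clock: 7.7
tcp_pos: [511.0, -67.3, 21.2]
eef_rot: [0.707, -0.705, 0.035, -0.04]
ft_force: [-1.0, -1.0, 0.5]
gripper_width: 33.6
```

>>> carry_out(
  linear=[
    [0,0,0],
    [0,0,0],
  ],
  rot=[
    [0,0,0],
    [0,0,0],
  ],
  claw=[0.395,0.395],
)

```text
clock: 7.9
tcp_pos: [510.9, -68.1, 21.3]
eef_rot: [0.707, -0.705, 0.035, -0.04]
ft_force: [-0.2, 0.0, 0.4]
gripper_width: 34.0
```

```bash
python3 st.py 4
```

```text
8.05 [510.9 -67.8  21.3] [33.98 33.4  33.37 33.74] [-0.02  0.28  0.18] [-0.022  0.018  0.014]
```

>>> carry_out(
  linear=[
    [0.5,6,0],
    [0.5,6,0],
    [0,5,0],
    [0,0,0],
    [0,0,0],
  ],
  rot=[
    [0,0,0],
    [0,0,0],
    [0,0,0],
    [0,0,0],
    [0,0,0],
  ],
  claw=[0.53,0.66,0.8,1,1],
)

```text
clock: 8.6
tcp_pos: [512.2, -47.7, 21.2]
eef_rot: [0.707, -0.705, 0.034, -0.039]
ft_force: [0.5, 0.6, 0.2]
gripper_width: 85.4
```

```bash
python3 m2.py w8.png
python3 - <<'E'
from h import *
for f in ('w7','w8'):
    g=cv2.cvtColor(cv2.imread(f'pics/{f}.png'),cv2.COLOR_BGR2GRAY)
    for r in (230,250): print(f,r,np.where(np.diff((g[r,225:412]<60).astype(int)))[0]+225)
E
```

```text
[512.2 -47.7  21.2] [ 0.7075 -0.7048  0.0342 -0.0393] 0.010112467784164138
tool z [0.104 0.995 0.004] tool y [ 0.007  0.003 -1.   ]
w7 230 [250 259 282 295 359 386]
w7 250 [251 295 355 381]
w8 230 [249 257 281 294 358 385]
w8 250 [250 279 281 295 354 380]
```

>>> carry_out(
  linear=[
    [0,0,0],
    [-0.5,-5,0],
    [-0.5,-5,0],
    [-0.5,-5,0],
    [0,-1.5,0],
  ],
  rot=[
    [0,0,0],
    [0,0,0],
    [0,0,0],
    [0,0,0],
    [0,0,0],
  ],
  claw=[0.8,0.68,0.56,0.45,0.395],
)

```text
clock: 9.15
tcp_pos: [510.4, -66.7, 21.3]
eef_rot: [0.707, -0.705, 0.035, -0.04]
ft_force: [-0.4, 0.3, 0.2]
gripper_width: 33.6
```

>>> carry_out(
  linear=[
    [0,0,0],
    [0,0,0],
  ],
  rot=[
    [0,0,0],
    [0,0,0],
  ],
  claw=[0.395,0.395],
)

```text
clock: 9.35
tcp_pos: [510.3, -67.6, 21.3]
eef_rot: [0.707, -0.705, 0.035, -0.04]
ft_force: [-0.4, 0.5, -0.4]
gripper_width: 33.7
```

```bash
python3 st.py 4
```

```text
9.5 [510.3 -67.2  21.3] [33.69 33.97 33.95 33.47] [ 0.18  0.27 -0.11] [ 0.002 -0.01  -0.01 ]
```

>>> carry_out(
  linear=[
    [0.5,6,0],
    [0.5,6,0],
    [0,5,0],
    [0,0,0],
    [0,0,0],
  ],
  rot=[
    [0,0,0],
    [0,0,0],
    [0,0,0],
    [0,0,0],
    [0,0,0],
  ],
  claw=[0.53,0.66,0.8,1,1],
)

```text
clock: 10.05
tcp_pos: [511.5, -47.1, 21.2]
eef_rot: [0.707, -0.705, 0.034, -0.039]
ft_force: [-0.5, -0.0, -0.4]
gripper_width: 85.3
```

>>> carry_out(
  linear=[
    [0,0,40],
    [0,20,40],
    [0,40,20],
    [0,0,0],
    [0,0,0],
  ],
  rot=[
    [0,0,0],
    [0,0,0],
    [0,0,0],
    [0,0,0],
    [0,0,0],
  ],
  claw=[1,1,1,1,1],
)

```text
clock: 10.55
tcp_pos: [510.4, 13.9, 124.1]
eef_rot: [0.707, -0.705, 0.036, -0.039]
ft_force: [0.1, -0.9, -0.5]
gripper_width: 85.8
```

```bash
python3 m2.py w9.png; python3 -c "
import cv2;a=cv2.imread('pics/w9.png')[200:400,160:560];cv2.imwrite('pics/c9.png',cv2.resize(a,(800,400),interpolation=cv2.INTER_CUBIC))"
```

```text
[510.4  13.9 124.1] [ 0.7073 -0.7049  0.0355 -0.0393] 0.03816499844271858
tool z [0.106 0.994 0.004] tool y [ 0.005  0.003 -1.   ]
```

View pics/c9.png

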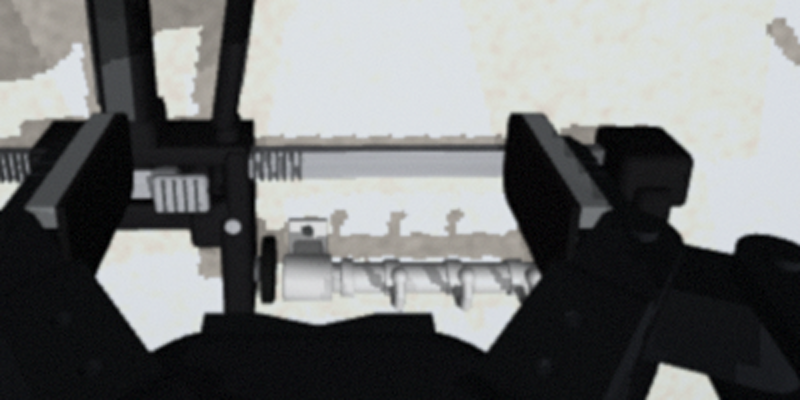

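The crop shows the pad disc at (268,270), the bracket at (283–332) and the collar at (340–352). A gap still seems visible, so I'll check numerically how far the bar has advanced.

```bash
python3 - <<'E'
from h import *
_,d0=shot('wrist'); K=dict((k,d0[k]) for k in d0 if k!='img')
def S(p,q): return dict(tcp_pos=p,eef_rot=q)
w3=S([505.4,-38.3,139.7],[0.7098,-0.7028,0.0304,-0.0353]); w9=S([510.4,13.9,124.1],[0.7073,-0.7049,0.0355,-0.0393])
ya=np.array([.105,.9945,0])
for n,s,c in (('w3',w3,0),('w9',w9,0)):
    g=cv2.cvtColor(cv2.imread(f'pics/{n}.png'),cv2.COLOR_BGR2GRAY)
    # rows: bar row (z25) & rail row
    r0=266 if n=='w3' else 284; r1=323 if n=='w3' else 335
    for r,z in ((r0,28),(r1,24)):
        e=np.where(np.diff((g[r,200:600]<75).astype(int)))[0]+200.5
        print(n,r,[(float(x),round(float(ray(s,K,x,r,z)@ya),1)) for x in e if 300-60<x<580])
E
cp pics/w3.png a.png
python3 -c "
import cv2,numpy as np
a=cv2.imread('pics/w3.png')[240:360,180:560];b=cv2.imread('pics/w9.png')[230:380,160:560]
cv2.imwrite('pics/cmp.png',np.vstack([cv2.resize(a,(798,252),interpolation=2),cv2.resize(b,(798,300),interpolation=2)]))"
```

```text
w3 266 [(343.5, 41.1), (345.5, 43.0), (347.5, 44.9), (349.5, 46.8), (350.5, 47.8), (353.5, 50.6), (358.5, 55.4), (360.5, 57.3), (361.5, 58.2), (411.5, 105.8), (428.5, 122.0), (429.5, 123.0), (432.5, 125.8), (437.5, 130.6), (542.5, 231.4)]
w3 323 [(321.5, 21.4), (338.5, 38.8), (339.5, 39.8), (347.5, 48.1), (423.5, 126.3), (560.5, 268.6)]
w9 284 [(283.5, 36.3), (411.5, 152.7), (439.5, 178.3), (448.5, 186.5), (505.5, 238.6)]
w9 335 [(270.5, 21.2), (286.5, 36.8), (288.5, 38.8), (297.5, 47.6), (428.5, 175.8), (575.5, 320.6)]
```

View pics/cmp.png

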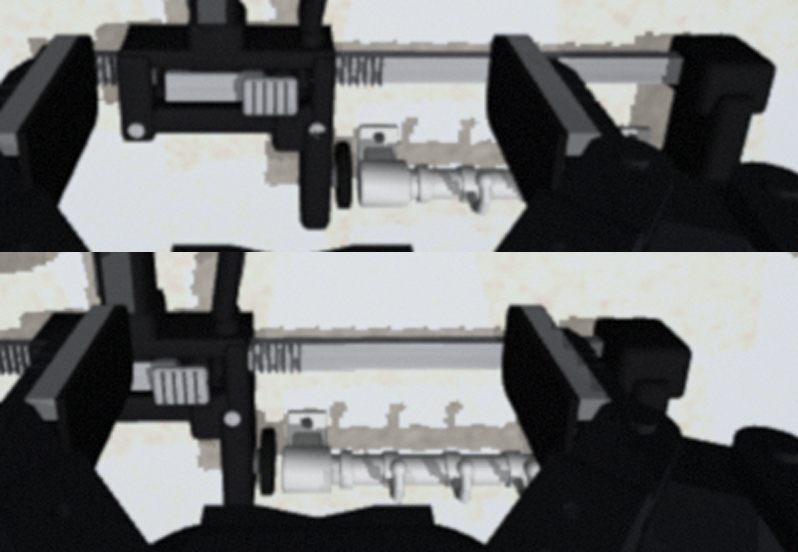

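Run:
```python
from h import *
_,d0=shot('wrist'); K=dict((k,d0[k]) for k in d0 if k!='img')
def S(p,q): return dict(tcp_pos=p,eef_rot=q)
w3=S([505.4,-38.3,139.7],[0.7098,-0.7028,0.0304,-0.0353]); w9=S([510.4,13.9,124.1],[0.7073,-0.7049,0.0355,-0.0393])
ya=np.array([.105,.9945,0])
def f(n,s,pts):
    for m,u,v,z in pts: print(n,m,round(float(ray(s,K,u,v,z)@ya),1))
f('w3',w3,[('fixjaw near-edge top',680/2.1+180,240+40/2.1,40),('fixjaw far',772/2.1+180,240+70/2.1,40),('bodyR',332/2.1+180,240+60/2.1,40),('rel R',297/2.1+180,240+96/2.1,40),('brL',360/2.1+180,240+185/2.1,24),('brR',411/2.1+180,240+185/2.1,24),('collarL',418/2.1+180,240+185/2.1,24),('hook',477/2.1+180,240+205/2.1,30)])
f('w9',w9,[('fixjaw near-edge top',600/1.995+160,230+70/2,40),('fixjaw far',689/1.995+160,230+100/2,40),('bodyR',252/1.995+160,230+80/2,40),('rel R',207/1.995+160,230+135/2,40),('brL',283/1.995+160,230+218/2,24),('brR',332/1.995+160,230+218/2,24),('collarL',341/1.995+160,230+218/2,24),('hook',398/1.995+160,230+238/2,30)])
```

```text
w3 fixjaw near-edge top 184.7
w3 fixjaw far 228.1
w3 bodyR 35.1
w3 rel R 20.2
w3 brL 52.4
w3 brR 77.5
w3 collarL 80.9
w3 hook 109.0
w9 fixjaw near-edge top 189.0
w9 fixjaw far 229.6
w9 bodyR 40.7
w9 rel R 20.0
w9 brL 51.7
w9 brR 75.9
w9 collarL 80.3
w9 hook 107.9
```

The bar has not advanced: jaw position is 228 mm before and 229.6 mm after. I'll go back down, squeeze, and measure what the trigger does while squeezed.

>>> carry_out(
  linear=[
    [0,-40,-20],
    [0,-21,-30],
    [0,0,0],
    [0,0,0],
    [0,0,0],
  ],
  rot=[
    [0,0,0],
    [0,0,0],
    [0,0,0],
    [0,0,0],
    [0,0,0],
  ],
  claw=[1,1,1,1,1],
)

```text
clock: 11.2
tcp_pos: [508.6, -51.8, 70.2]
eef_rot: [0.707, -0.705, 0.039, -0.039]
ft_force: [-0.3, 0.2, 0.8]
gripper_width: 85.4
```

>>> carry_out(
  linear=[
    [0,0,-25],
    [0,0,-25],
    [0,0,0],
    [0,0,0],
  ],
  rot=[
    [0,0,0],
    [0,0,0],
    [0,0,0],
    [0,0,0],
  ],
  claw=[1,1,1,1],
)

```text
clock: 11.6
tcp_pos: [512.5, -48.0, 23.1]
eef_rot: [0.708, -0.705, 0.035, -0.04]
ft_force: [0.8, -0.5, 1.0]
gripper_width: 85.3
```

```bash
cat > ed.py <<'E'
from h import *
import sys
s,d=shot('wrist','%s.png'%sys.argv[1]); q=s['eef_rot'];m=R.from_quat([q[1],q[2],q[3],q[0]]).as_matrix()
print(s['clock'],s['tcp_pos'].round(1),'w',round(s['gripper_width'],1),'F',s['ft_force'].round(1),'ty',m[:,1].round(3))
g=cv2.cvtColor(d['img'],cv2.COLOR_BGR2GRAY); ya=np.array([.105,.9945,0]);xa=np.array([.9945,-.105,0])
for r in (190,210,230,250):
    e=np.where(np.diff((g[r,200:440]<60).astype(int)))[0]+200.5
    if len(e)<2: continue
    a,b=ray(s,d,e[0],r,26),ray(s,d,e[-1],r,24)
    print(r,e.tolist(),'x',round(float(a@xa),1),'y',round(float(a@ya),1),round(float(b@ya),1))
s,d=shot('side','%ss.png'%sys.argv[1])
E
python3 ed.py a1
```

```text
11.6 [512.5 -48.   23.1] w 85.3 F [ 0.8 -0.5  1. ] ty [ 0.007  0.004 -1.   ]
190 [247.5, 293.5, 367.5, 394.5] x 481.9 y -29.1 45.1
210 [250.5, 258.5, 281.5, 294.5, 362.5, 387.5] x 492.5 y -28.3 42.2
230 [250.5, 259.5, 281.5, 295.5, 358.5, 384.5] x 503.6 y -29.1 41.3
250 [251.5, 279.5, 282.5, 295.5, 353.5, 379.5] x 515.1 y -29.3 39.4
```

>>> carry_out(
  linear=[
    [0,0,0],
    [-0.5,-5,0],
    [-0.5,-5,0],
    [-0.5,-5,0],
    [0,-1.5,0],
  ],
  rot=[
    [0,0,0],
    [0,0,0],
    [0,0,0],
    [0,0,0],
    [0,0,0],
  ],
  claw=[0.8,0.68,0.56,0.45,0.395],
)

```text
clock: 12.2
tcp_pos: [513.0, -65.8, 26.6]
eef_rot: [0.708, -0.704, 0.033, -0.042]
ft_force: [-0.9, 0.6, 0.8]
gripper_width: 33.7
```

```bash
python3 ed.py a2
python3 - <<'E'
import cv2,numpy as np
a=cv2.imread('pics/a2.png');b=cv2.resize(cv2.imread('pics/a2s.png')[140:270,230:410],(640,462),interpolation=2)[80:280]
cv2.imwrite('pics/a2c.png',np.vstack([a,b]))
for n in ('side0','a1s','a2s'):
    g=cv2.cvtColor(cv2.imread(f'pics/{n}.png'),cv2.COLOR_BGR2GRAY); print(n,np.argwhere(g[235:262,335:370]<60).max(0)+[235,335])
E
```

```text
12.2 [513.  -65.8  26.6] w 33.7 F [-0.9  0.6  0.8] ty [ 0.013  0.004 -1.   ]
190 [285.5, 326.5, 398.5, 430.5] x 485.3 y -28.1 47.0
210 [284.5, 294.5, 317.5, 325.5, 391.5, 419.5] x 496.2 y -29.0 42.3
230 [285.5, 294.5, 317.5, 325.5, 386.5, 413.5] x 507.5 y -28.8 40.2
250 [277.5, 283.5, 284.5, 325.5, 354.5, 359.5, 381.5, 408.5] x 519.4 y -33.6 38.6
side0 [251 357]
a1s [251 356]
a2s [251 356]
```

View pics/a2c.png

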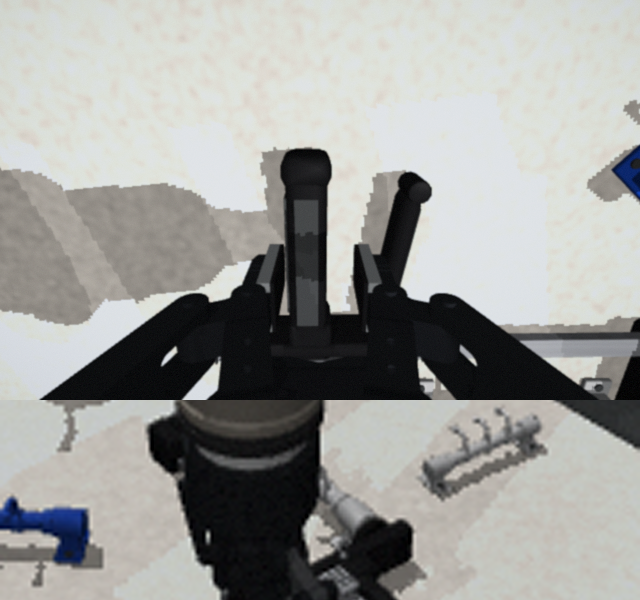

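The picture explains it. The right finger closed over the trigger: pads at columns 280 and 355, with the trigger standing outside at 400. Projecting the pads puts the real fingertips about 20 mm behind the reported TCP at this opening and about 29 mm behind it when open. They have been passing above the handle. I'll open and go lower in small steps, watching the force.

>>> carry_out(
  linear=[
    [0.5,6,0],
    [0.5,6,0],
    [0,5,0],
    [0,0,0],
    [0,0,0],
  ],
  rot=[
    [0,0.01,0],
    [0,0,0],
    [0,0,0],
    [0,0,0],
    [0,0,0],
  ],
  claw=[0.53,0.66,0.8,1,1],
)

```text
clock: 12.8
tcp_pos: [514.1, -45.4, 26.1]
eef_rot: [0.708, -0.704, 0.037, -0.037]
ft_force: [-0.1, -0.4, 0.9]
gripper_width: 85.8
```

>>> carry_out(
  linear=[
    [0,0,-8],
    [0,0,0],
  ],
  rot=[
    [0,0,0],
    [0,0,0],
  ],
  claw=[1,1],
)

```text
clock: 13.0
tcp_pos: [514.1, -45.2, 17.5]
eef_rot: [0.708, -0.704, 0.036, -0.037]
ft_force: [-0.1, -0.9, 0.1]
gripper_width: 85.6
```

>>> carry_out(
  linear=[
    [0,0,-4],
    [0,0,-3],
    [0,0,0],
  ],
  rot=[
    [0,0,0],
    [0,0,0],
    [0,0,0],
  ],
  claw=[1,1,1],
)

```text
clock: 13.3
tcp_pos: [513.7, -45.8, 9.5]
eef_rot: [0.708, -0.704, 0.037, -0.037]
ft_force: [-0.3, -0.1, -0.3]
gripper_width: 85.5
```

```bash
python3 ed.py a3
python3 - <<'E'
from h import *
s,d=shot('side'); e,r=cam(s,d); r=R.from_quat([r[1],r[2],r[3],r[0]]).as_matrix()
def pr(p):
    c=r.T@(np.array(p)-e); return d['cx']+d['fx']*c[0]/-c[2], d['cy']-d['fy']*c[1]/-c[2]
t=s['tcp_pos'];print('tcp',t.round(1),pr(t),'tcp+30',pr(t+[0,0,30]))
E
```

```text
13.3 [513.7 -45.8   9.5] w 85.5 F [-0.3 -0.1 -0.3] ty [ 0.001  0.005 -1.   ]
190 [233.5, 287.5, 367.5, 391.5] x 479.0 y -30.2 42.5
210 [238.5, 287.5, 363.5, 398.5] x 488.7 y -28.7 46.5
230 [239.5, 248.5, 273.5, 288.5, 359.5, 387.5] x 498.8 y -29.0 41.9
250 [240.5, 289.5, 354.5, 383.5] x 509.3 y -29.2 40.7
tcp [513.9 -45.8   9.8] (np.float64(297.3017612046968), np.float64(236.3341807834438)) tcp+30 (np.float64(296.9925918371629), np.float64(227.51837132621705))
```

>>> carry_out(
  linear=[
    [-2,-2.5,-3],
    [0,0,-3],
    [0,0,0],
  ],
  rot=[
    [0,0,0],
    [0,0,0],
    [0,0,0],
  ],
  claw=[1,1,1],
)

```text
clock: 13.75
tcp_pos: [512.1, -48.6, 3.8]
eef_rot: [0.708, -0.704, 0.036, -0.038]
ft_force: [0.6, -0.4, -0.5]
gripper_width: 85.4
```

>>> carry_out(
  linear=[
    [0,0,-2],
    [0,0,-2],
  ],
  rot=[
    [0,0,0],
    [0,0,0],
  ],
  claw=[1,1],
)

```text
clock: 13.95
tcp_pos: [512.3, -48.7, -0.3]
eef_rot: [0.708, -0.704, 0.036, -0.038]
ft_force: [-0.4, -0.5, -0.0]
gripper_width: 85.2
```

>>> carry_out(
  linear=[
    [0,0,-2],
    [0,0,-2],
  ],
  rot=[
    [0,0,0],
    [0,0,0],
  ],
  claw=[1,1],
)

```text
clock: 14.15
tcp_pos: [512.3, -48.6, -4.7]
eef_rot: [0.708, -0.704, 0.036, -0.038]
ft_force: [0.3, 0.2, 0.5]
gripper_width: 86.0
```

No contact at TCP z = -4.7, which confirms the tips stand behind the reported TCP. Going down to about -15.

>>> carry_out(
  linear=[
    [0,0,-3],
    [0,0,-2],
  ],
  rot=[
    [0,0,0],
    [0,0,0],
  ],
  claw=[1,1],
)

```text
clock: 14.35
tcp_pos: [512.3, -48.5, -10.2]
eef_rot: [0.708, -0.704, 0.036, -0.038]
ft_force: [0.4, 0.7, -0.1]
gripper_width: 85.4
```

>>> carry_out(
  linear=[
    [0,0,-3],
    [0,0,-2],
    [0,0,0],
  ],
  rot=[
    [0,0,0],
    [0,0,0],
    [0,0,0],
  ],
  claw=[1,1,1],
)

```text
clock: 14.65
tcp_pos: [512.1, -48.5, -16.0]
eef_rot: [0.708, -0.704, 0.036, -0.038]
ft_force: [0.3, -0.9, -1.4]
gripper_width: 85.2
```

>>> carry_out(
  linear=[
    [0,0,0],
    [0,-2,0],
    [0,-2,0],
    [0,0,0],
  ],
  rot=[
    [0,0,0],
    [0,0,0],
    [0,0,0],
    [0,0,0],
  ],
  claw=[0.81,0.76,0.71,0.71],
)

```text
clock: 15.05
tcp_pos: [512.0, -53.1, -15.8]
eef_rot: [0.708, -0.704, 0.037, -0.038]
ft_force: [0.0, 0.2, -0.5]
gripper_width: 60.8
```

```bash
python3 ed.py a4; python3 st.py 3
```

```text
15.05 [512.  -53.1 -15.8] w 60.8 F [ 0.   0.2 -0.5] ty [ 0.002  0.005 -1.   ]
190 [236.5, 302.5] x 470.8 y -29.6 -5.0
210 [234.5, 300.5, 366.5, 396.5] x 478.7 y -31.0 31.5
230 [242.5, 298.5, 363.5, 405.5] x 487.0 y -28.6 35.7
250 [239.5, 252.5, 283.5, 299.5, 361.5, 394.5, 397.5, 398.5] x 495.6 y -30.4 33.6
15.25 [512.  -53.  -15.8] [60.94 60.53 60.48] [-0.37 -1.09  0.45] [-0.264  0.087  0.025]
```

The trigger now deflects. At x≈495 the span over grip and trigger has gone from about 71 to 64 mm. Completing this stroke.

>>> carry_out(
  linear=[
    [-0.5,-4,0],
    [-0.5,-5,0],
    [0,-4,0],
    [0,0,0],
    [0,0,0],
  ],
  rot=[
    [0,0,0],
    [0,0,0],
    [0,0,0],
    [0,0,0],
    [0,0,0],
  ],
  claw=[0.61,0.5,0.395,0.395,0.395],
)

```text
clock: 15.8
tcp_pos: [512.1, -66.7, -14.7]
eef_rot: [0.708, -0.704, 0.035, -0.038]
ft_force: [-0.2, 0.1, 0.8]
gripper_width: 34.1
```

```bash
python3 ed.py b1; python3 st.py 4
```

```text
15.8 [512.1 -66.7 -14.7] w 34.1 F [-0.2  0.1  0.8] ty [ 0.004  0.006 -1.   ]
190 [269.5, 334.5] x 472.6 y -31.1 -6.4
210 [270.5, 346.5] x 480.6 y -31.1 -1.6
230 [275.5, 351.5] x 489.0 y -29.5 0.7
250 [268.5, 273.5, 276.5, 287.5, 317.5, 350.5, 353.5, 361.5] x 497.7 y -32.6 5.1
16.05 [512.1 -66.7 -14.7] [34.18 33.89 34.01 34.16] [-0.52  0.17  1.87] [-0.197  0.091  0.126]
```

>>> carry_out(
  linear=[
    [0.5,6,0],
    [0.5,6,0],
    [0,5,0],
    [0,0,0],
    [0,0,0],
  ],
  rot=[
    [0,0,0],
    [0,0,0],
    [0,0,0],
    [0,0,0],
    [0,0,0],
  ],
  claw=[0.53,0.66,0.8,1,1],
)

```text
clock: 16.6
tcp_pos: [512.7, -47.1, -15.3]
eef_rot: [0.708, -0.704, 0.036, -0.037]
ft_force: [-0.1, -0.6, -0.7]
gripper_width: 85.5
```

```bash
python3 ed.py b2
python3 - <<'E'
import cv2,numpy as np
for n in ('side0','a1s','b2s'):
    g=cv2.cvtColor(cv2.imread(f'pics/{n}.png'),cv2.COLOR_BGR2GRAY); print(n,np.argwhere(g[235:275,335:380]<60).max(0)+[235,335])
E
```

```text
16.6 [512.7 -47.1 -15.3] w 85.5 F [-0.1 -0.6 -0.7] ty [ 0.003  0.006 -1.   ]
190 [224.5, 292.5] x 471.0 y -28.3 -3.0
210 [224.5, 290.5, 381.5, 409.5] x 479.0 y -29.0 42.6
230 [231.5, 288.5, 377.5, 421.5] x 487.3 y -27.0 48.2
250 [230.5, 247.5, 271.5, 289.5, 372.5, 407.5] x 496.0 y -28.1 43.3
side0 [251 357]
a1s [251 356]
b2s [252 357]
```

>>> carry_out(
  linear=[
    [0,0,0],
    [-0.5,-5,0],
    [-0.5,-5,0],
    [-0.5,-5,0],
    [0,-1.5,0],
  ],
  rot=[
    [0,0,0],
    [0,0,0],
    [0,0,0],
    [0,0,0],
    [0,0,0],
  ],
  claw=[0.8,0.68,0.56,0.45,0.395],
)

```text
clock: 17.2
tcp_pos: [512.6, -67.1, -13.7]
eef_rot: [0.708, -0.704, 0.035, -0.04]
ft_force: [0.2, 3.4, -0.6]
gripper_width: 34.1
```

>>> carry_out(
  linear=[
    [0,0,0],
    [0,0,0],
  ],
  rot=[
    [0,0,0],
    [0,0,0],
  ],
  claw=[0.395,0.395],
)

```text
clock: 17.4
tcp_pos: [512.6, -67.1, -13.7]
eef_rot: [0.708, -0.704, 0.035, -0.039]
ft_force: [0.1, 0.7, 2.3]
gripper_width: 34.0
```

```bash
python3 st.py 6
```

```text
17.65 [512.6 -67.1 -13.7] [33.98 34.21 33.84 33.99 34.01 34.2 ] [-0.14  1.02  2.15] [0.082 0.006 0.168]
```

>>> carry_out(
  linear=[
    [0.5,6,0],
    [0.5,6,0],
    [0,5,0],
    [0,0,0],
    [0,0,0],
  ],
  rot=[
    [0,0,0],
    [0,0,0],
    [0,0,0],
    [0,0,0],
    [0,0,0],
  ],
  claw=[0.53,0.66,0.8,1,1],
)

```text
clock: 18.2
tcp_pos: [512.7, -48.5, -14.4]
eef_rot: [0.708, -0.704, 0.036, -0.039]
ft_force: [-0.2, -1.0, 0.3]
gripper_width: 85.4
```

```bash
python3 ed.py b3
python3 - <<'E'
import cv2,numpy as np
for n in ('b2s','b3s'):
    g=cv2.cvtColor(cv2.imread(f'pics/{n}.png'),cv2.COLOR_BGR2GRAY); print(n,np.argwhere(g[235:275,335:380]<60).max(0)+[235,335])
E
```

```text
18.2 [512.7 -48.5 -14.4] w 85.4 F [-0.2 -1.   0.3] ty [ 0.004  0.005 -1.   ]
190 [225.5, 292.5] x 471.2 y -29.4 -4.2
210 [224.5, 289.5, 380.5, 409.5] x 479.2 y -30.5 41.6
230 [231.5, 288.5, 376.5, 420.5] x 487.6 y -28.5 46.8
250 [230.5, 245.5, 271.5, 289.5, 371.5, 407.5] x 496.3 y -29.7 42.3
b2s [252 357]
b3s [253 359]
```

>>> carry_out(
  linear=[
    [0,0,0],
    [-0.5,-5,0],
    [-0.5,-5,0],
    [-0.5,-5,0],
    [0,-1.5,0],
  ],
  rot=[
    [0,0,0],
    [0,0,0],
    [0,0,0],
    [0,0,0],
    [0,0,0],
  ],
  claw=[0.8,0.68,0.56,0.45,0.395],
)

```text
clock: 18.8
tcp_pos: [512.9, -68.4, -12.7]
eef_rot: [0.708, -0.704, 0.035, -0.041]
ft_force: [0.3, 2.6, -0.4]
gripper_width: 33.8
```

>>> carry_out(
  linear=[
    [0,0,0],
    [0,0,0],
  ],
  rot=[
    [0,0,0],
    [0,0,0],
  ],
  claw=[0.395,0.395],
)

```text
clock: 19.0
tcp_pos: [512.9, -68.4, -12.7]
eef_rot: [0.708, -0.704, 0.035, -0.041]
ft_force: [0.6, 0.3, 1.6]
gripper_width: 33.9
```

```bash
python3 st.py 6
```

```text
19.25 [512.9 -68.4 -12.7] [33.93 34.17 34.27 34.12 34.21 34.15] [0.13 0.86 1.11] [ 0.171 -0.004  0.177]
```

>>> carry_out(
  linear=[
    [0.5,6,0],
    [0.5,6,0],
    [0,5,0],
    [0,0,0],
    [0,0,0],
  ],
  rot=[
    [0,0,0],
    [0,0,0],
    [0,0,0],
    [0,0,0],
    [0,0,0],
  ],
  claw=[0.53,0.66,0.8,1,1],
)

```text
clock: 19.8
tcp_pos: [513.1, -49.9, -13.3]
eef_rot: [0.708, -0.705, 0.036, -0.041]
ft_force: [-1.0, 0.3, -0.1]
gripper_width: 85.6
```

>>> carry_out(
  linear=[
    [0,0,40],
    [0,0,40],
    [0,30,40],
    [0,30,20],
    [0,0,0],
  ],
  rot=[
    [0,0,0],
    [0,0,0],
    [0,0,0],
    [0,0,0],
    [0,0,0],
  ],
  claw=[1,1,1,1,1],
)

```text
clock: 20.3
tcp_pos: [511.6, 9.5, 130.9]
eef_rot: [0.707, -0.705, 0.039, -0.042]
ft_force: [0.2, 0.6, -0.3]
gripper_width: 85.3
```

>>> carry_out(
  linear=[
    [0,0,0],
    [0,0,0],
  ],
  rot=[
    [0,0,0],
    [0,0,0],
  ],
  claw=[1,1],
)

```text
clock: 20.5
tcp_pos: [511.5, 8.9, 131.1]
eef_rot: [0.707, -0.705, 0.039, -0.042]
ft_force: [0.7, -0.4, 0.3]
gripper_width: 85.6
```

```bash
python3 m2.py w11.png
python3 - <<'E'
import cv2,numpy as np
for n in ('w9','w11'):
    g=cv2.cvtColor(cv2.imread(f'pics/{n}.png'),cv2.COLOR_BGR2GRAY)
    for r in range(320,352,6): print(n,r,g[r,272:345].tolist())
E
```

```text
[511.5   8.9 131.1] [ 0.7072 -0.7047  0.0385 -0.0421] 0.012458137495189738
tool z [0.114 0.993 0.004] tool y [ 0.005  0.003 -1.   ]
w9 320 [21, 24, 27, 24, 23, 26, 27, 28, 27, 27, 27, 21, 22, 14, 10, 18, 65, 111, 95, 45, 13, 5, 2, 9, 4, 37, 98, 131, 139, 141, 152, 153, 142, 140, 136, 117, 106, 98, 99, 101, 99, 99, 101, 101, 100, 101, 101, 99, 107, 132, 133, 127, 148, 160, 161, 157, 156, 152, 150, 154, 156, 159, 163, 163, 165, 165, 162, 160, 157, 158, 158, 159, 162]
w9 326 [20, 24, 26, 26, 25, 27, 26, 26, 25, 23, 26, 21, 21, 12, 9, 13, 60, 104, 68, 24, 16, 16, 12, 13, 12, 24, 71, 120, 136, 132, 127, 116, 103, 104, 95, 80, 82, 84, 80, 81, 81, 83, 82, 81, 81, 80, 80, 79, 75, 82, 91, 99, 114, 135, 149, 152, 154, 158, 157, 158, 156, 155, 161, 161, 160, 159, 162, 157, 155, 155, 152, 154, 156]
w9 332 [22, 20, 25, 26, 26, 26, 29, 28, 28, 29, 27, 24, 21, 17, 23, 49, 65, 55, 32, 19, 12, 17, 17, 14, 15, 37, 119, 194, 204, 162, 135, 145, 149, 149, 149, 146, 146, 146, 145, 144, 142, 143, 140, 136, 138, 138, 135, 128, 131, 130, 132, 131, 130, 120, 95, 83, 83, 83, 93, 116, 123, 123, 120, 115, 102, 
[... 2454 characters left out ...]
9, 221, 221, 221, 216, 174, 91, 28, 21, 25, 26, 27, 25, 26, 24, 27, 27, 24, 20, 22, 16, 88, 185, 199, 123, 40, 16, 16, 17, 16, 63, 141, 181, 189, 193, 192, 190, 191, 189, 187, 185, 193, 197, 196, 197, 194, 195, 192, 195, 199, 209, 215, 215, 215, 215, 217, 218, 218, 218, 217, 218, 217, 218, 219, 218, 217, 218, 219, 219, 220, 219, 220, 220]
w11 350 [220, 219, 221, 221, 221, 209, 128, 42, 19, 22, 25, 27, 23, 26, 24, 27, 25, 24, 23, 19, 43, 120, 199, 219, 221, 219, 219, 218, 221, 218, 219, 216, 213, 212, 210, 212, 218, 219, 220, 220, 219, 219, 218, 216, 217, 217, 217, 219, 218, 218, 219, 218, 217, 216, 215, 216, 217, 217, 215, 211, 209, 210, 212, 213, 214, 215, 214, 215, 216, 216, 218, 216, 216]
```

The pad now touches the bracket and the gap has narrowed. I'll rectify both pictures onto the clamp axes at the tube's height and read the gap and the bar advance.

```bash
cat > rect.py <<'E'
from h import *
_,d0=shot('wrist'); K=dict((k,d0[k]) for k in d0 if k!='img')
C={'w3':([505.4,-38.3,139.7],[0.7098,-0.7028,0.0304,-0.0353]),'w9':([510.4,13.9,124.1],[0.7073,-0.7049,0.0355,-0.0393]),'w11':([511.5,8.9,131.1],[0.7072,-0.7047,0.0385,-0.0421])}
xa=np.array([.9945,-.105,0]);ya=np.array([.105,.9945,0])
def rect(n,z,x0,x1,y0,y1,k=4,c=None):
    s=dict(zip(('tcp_pos','eef_rot'),c or C[n])); g=cv2.cvtColor(cv2.imread(f'pics/{n}.png'),cv2.COLOR_BGR2GRAY)
    uv=np.float32([[200,200],[500,200],[500,380],[200,380]])
    w=[ray(s,K,u,v,z) for u,v in uv]; xy=np.float32([[(p@ya-y0)*k,(p@xa-x0)*k] for p in w])
    return cv2.warpPerspective(g,cv2.getPerspectiveTransform(uv,xy),(int((y1-y0)*k),int((x1-x0)*k)),flags=cv2.INTER_CUBIC)
if __name__=='__main__':
    A=[cv2.resize(rect(n,28,635,680,20,120),(800,360),interpolation=2)[:290] for n in ('w9','w11')]
    cv2.imwrite('pics/r.png',np.vstack(A))
    for n in ('w3','w9','w11'):
        r=rect(n,36,570,600,170,240,2); print(n,'jaw profile',[int(v) for v in r[20:44].mean(0)[::2]])
E
python3 rect.py
```

```text
w3 jaw profile [157, 156, 153, 151, 152, 152, 152, 151, 151, 151, 151, 152, 146, 127, 100, 88, 84, 84, 85, 78, 47, 15, 5, 4, 6, 6, 7, 6, 5, 7, 9, 11, 13, 14, 18, 21, 22, 22, 22, 22, 22, 22, 22, 22, 22, 22, 22, 21, 22, 22, 22, 22, 22, 22, 21, 21, 21, 21, 21, 24, 29, 41, 91, 171, 214, 220, 219, 218, 219, 219]
w9 jaw profile [17, 26, 36, 43, 54, 61, 69, 74, 75, 75, 74, 70, 63, 53, 46, 41, 35, 30, 23, 18, 23, 33, 39, 31, 16, 8, 6, 7, 6, 6, 6, 8, 10, 14, 16, 19, 20, 22, 22, 22, 22, 23, 21, 22, 22, 22, 22, 22, 22, 22, 23, 23, 22, 22, 22, 23, 22, 22, 22, 23, 21, 23, 41, 112, 196, 221, 221, 220, 220, 220]
w11 jaw profile [73, 75, 75, 75, 70, 63, 56, 50, 44, 36, 31, 29, 26, 18, 11, 11, 10, 11, 11, 10, 10, 11, 13, 17, 19, 20, 20, 20, 20, 20, 19, 20, 20, 20, 20, 20, 20, 20, 21, 20, 21, 20, 20, 21, 20, 21, 21, 21, 21, 25, 34, 57, 118, 192, 218, 219, 218, 218, 217, 217, 218, 217, 217, 219, 219, 219, 220, 219, 219, 219]
```

View pics/r.png

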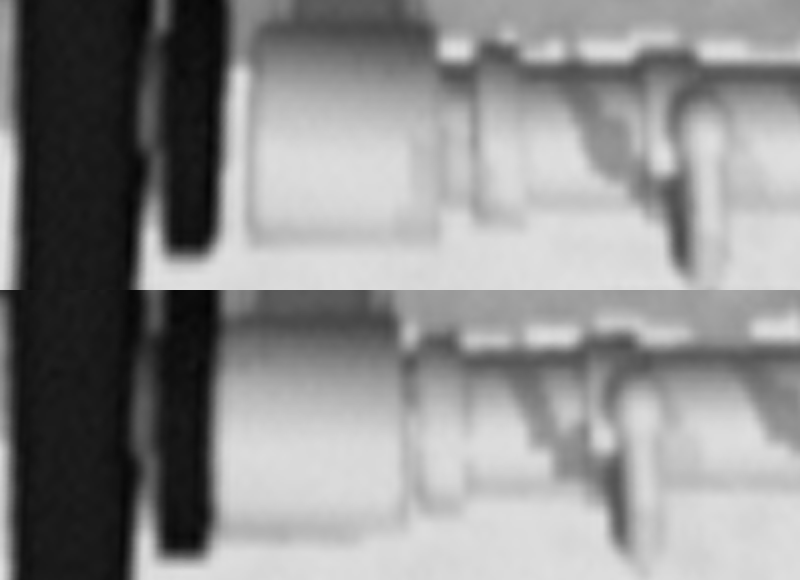

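This settles it. In the top strip (before) the gap between bracket and collar runs 438→480, about 5 mm. In the bottom strip (now) it runs 408→421, about 1.7 mm, with the pad against the bracket. The bar has advanced about 10.8 mm, or three teeth. So this is the final stroke: about 1.7 mm remains, or roughly 12 mm of drive from 58 mm. I'll squeeze only to about 45 mm, then check.

>>> carry_out(
  linear=[
    [0,-30,-30],
    [0,-28,-40],
    [0,0,-20],
    [0,0,0],
    [0,0,0],
  ],
  rot=[
    [0,0,0.009],
    [0,0,0],
    [0,0,0],
    [0,0,0],
    [0,0,0],
  ],
  claw=[1,1,1,1,1],
)

```text
clock: 21.1
tcp_pos: [509.3, -55.7, 35.4]
eef_rot: [0.706, -0.706, 0.039, -0.039]
ft_force: [0.6, -0.8, 0.2]
gripper_width: 85.5
```

```bash
python3 ed.py d1
```

```text
21.1 [509.3 -55.7  35.4] w 85.5 F [ 0.6 -0.8  0.2] ty [ 0.     0.001 -1.   ]
190 [263.5, 305.5, 374.5, 399.5] x 483.0 y -31.2 43.1
210 [266.5, 273.5, 295.5, 305.5, 369.5, 393.5] x 494.5 y -30.2 40.5
230 [266.5, 307.5, 365.5, 390.5] x 506.5 y -30.8 39.6
250 [268.5, 307.5, 361.5, 385.5] x 518.9 y -30.3 37.5
```

>>> carry_out(
  linear=[
    [2.5,6,0],
    [0,0,-20],
    [0,0,-20],
    [0,0,-8],
    [0,0,0],
  ],
  rot=[
    [0,0,0],
    [0,0,0],
    [0,0,0],
    [0,0,0],
    [0,0,0],
  ],
  claw=[1,1,1,1,1],
)

```text
clock: 21.7
tcp_pos: [518.7, -43.6, -7.7]
eef_rot: [0.708, -0.704, 0.032, -0.041]
ft_force: [-0.2, 0.0, -0.3]
gripper_width: 85.0
```

```bash
python3 ed.py d2
```

```text
21.7 [518.7 -43.6  -7.7] w 85.0 F [-0.2  0.  -0.3] ty [ 0.014  0.004 -1.   ]
190 [210.5, 275.5, 366.5, 386.5] x 478.3 y -31.9 38.8
210 [217.5, 274.5, 362.5, 399.5] x 486.8 y -30.0 44.8
230 [217.5, 226.5, 256.5, 275.5, 356.5, 387.5] x 495.6 y -30.8 40.5
250 [219.5, 249.5, 257.5, 277.5, 352.5, 384.5] x 504.9 y -30.9 39.8
```

>>> carry_out(
  linear=[
    [-5,-6.5,0],
    [0,0,-6],
    [0,0,0],
  ],
  rot=[
    [0,0.012,0],
    [0,0,0],
    [0,0,0],
  ],
  claw=[1,1,1],
)

```text
clock: 22.1
tcp_pos: [515.2, -51.0, -11.2]
eef_rot: [0.708, -0.705, 0.035, -0.039]
ft_force: [-0.1, -0.0, -0.6]
gripper_width: 85.2
```

>>> carry_out(
  linear=[
    [0,0,0],
    [-0.5,-4,0],
    [-0.5,-4,0],
    [-0.4,-4,0],
    [0,0,0],
  ],
  rot=[
    [0,0,0],
    [0,0,0],
    [0,0,0],
    [0,0,0],
    [0,0,0],
  ],
  claw=[0.81,0.71,0.61,0.53,0.53],
)

```text
clock: 22.6
tcp_pos: [515.1, -64.0, -10.0]
eef_rot: [0.708, -0.704, 0.034, -0.04]
ft_force: [-0.6, -0.7, -1.2]
gripper_width: 45.3
```

```bash
python3 ed.py d3;python3 st.py 6
```

```text
22.6 [515.1 -64.  -10. ] w 45.3 F [-0.6 -0.7 -1.2] ty [ 0.008  0.005 -1.   ]
190 [255.5, 319.5] x 476.4 y -34.3 -9.1
210 [260.5, 316.5, 340.5, 370.5] x 484.8 y -32.8 11.7
230 [263.5, 316.5, 340.5, 367.5] x 493.5 y -32.0 10.9
250 [256.5, 258.5, 260.5, 261.5, 264.5, 274.5, 303.5, 316.5, 341.5, 368.5, 369.5, 375.5, 380.5, 381.5] x 502.5 y -35.4 17.3
22.95 [515.1 -64.  -10. ] [45.38 45.06 45.33 45.26 44.93 45.38] [ 0.37 -1.84  1.83] [-0.344 -0.011  0.159]
```

>>> carry_out(
  linear=[
    [0.4,4,0],
    [0.4,4,0],
    [0.4,4,0],
    [0,0,0],
    [0,0,0],
  ],
  rot=[
    [0,0,0],
    [0,0,0],
    [0,0,0],
    [0,0,0],
    [0,0,0],
  ],
  claw=[0.65,0.78,0.9,1,1],
)

```text
clock: 23.5
tcp_pos: [515.3, -48.8, -10.9]
eef_rot: [0.708, -0.704, 0.035, -0.038]
ft_force: [-0.5, -0.1, 0.1]
gripper_width: 85.5
```

>>> carry_out(
  linear=[
    [0,0,40],
    [0,0,40],
    [0,30,40],
    [0,30,20],
    [0,0,0],
  ],
  rot=[
    [0,0,0],
    [0,0,0],
    [0,0,0],
    [0,0,0],
    [0,0,0],
  ],
  claw=[1,1,1,1,1],
)

```text
clock: 24.0
tcp_pos: [513.3, 11.5, 133.0]
eef_rot: [0.708, -0.704, 0.037, -0.038]
ft_force: [0.1, -0.4, 0.0]
gripper_width: 85.4
```

>>> carry_out(
  linear=[
    [0,0,0],
    [0,0,0],
  ],
  rot=[
    [0,0,0],
    [0,0,0],
  ],
  claw=[1,1],
)

```text
clock: 24.2
tcp_pos: [513.0, 11.1, 133.0]
eef_rot: [0.708, -0.704, 0.037, -0.038]
ft_force: [-0.1, 0.8, 0.4]
gripper_width: 85.3
```

```bash
cat > gap.py <<'E'
from rect import *
import sys
n=sys.argv[1]; s,d=shot('wrist',n+'.png'); c=(s['tcp_pos'],s['eef_rot']); print(s['clock'],s['tcp_pos'].round(1),s['eef_rot'].round(4))
for m,cc in (('w9',C['w9']),('w11',C['w11']),(n,c)):
    r=rect(m,28,635,680,20,120,4,cc)
    # shadowed upper tube edge rows: bracket is thicker than tube -> boundary row per column
    cut=r[:,140:280].astype(int)
    for x in (6,8,10,12,14): print(m,'x',635+x,[int(v) for v in cut[4*x-2:4*x+2,40:120].mean(0)[::2]])
E
python3 gap.py w12
```

```text
24.25 [512.8  10.7 132.7] [ 0.7081 -0.7041  0.0374 -0.0383]
w9 x 641 [97, 96, 95, 96, 95, 95, 94, 93, 94, 94, 93, 91, 90, 88, 88, 89, 88, 96, 107, 140, 175, 204, 212, 218, 216, 216, 212, 192, 166, 137, 114, 97, 91, 89, 94, 102, 111, 111, 119, 132]
w9 x 643 [120, 122, 122, 120, 119, 118, 116, 114, 114, 115, 116, 115, 112, 110, 110, 112, 112, 112, 110, 113, 117, 123, 126, 129, 130, 131, 130, 120, 107, 102, 103, 104, 104, 102, 99, 97, 95, 94, 97, 102]
w9 x 645 [144, 145, 145, 146, 144, 142, 140, 138, 138, 138, 139, 138, 139, 139, 139, 139, 138, 135, 132, 123, 111, 98, 94, 89, 88, 87, 87, 89, 95, 109, 122, 131, 133, 133, 131, 130, 128, 126, 122, 115]
w9 x 647 [168, 167, 166, 167, 166, 165, 164, 164, 164, 163, 162, 161, 161, 161, 160, 159, 160, 156, 151, 146, 145, 142, 137, 133, 132, 129, 127, 122, 120, 130, 146, 157, 160, 162, 160, 158, 156, 154, 151, 147]
w9 x 649 [184, 183, 183, 183, 182, 182, 181, 181, 180, 179, 179, 178, 179, 179, 176, 174, 174, 173, 168, 166, 168, 171, 174, 176, 177, 176, 172, 159, 146, 148, 163, 177, 184, 185, 181, 181, 180, 178, 175, 171]
w11 x 641 [92, 91, 92, 92
[... 1343 characters left out ...]
 111, 112, 112, 110, 108, 106, 104, 103, 104, 103, 101, 102, 104, 105]
w12 x 645 [141, 142, 141, 140, 141, 142, 141, 137, 127, 117, 109, 108, 116, 128, 137, 138, 139, 137, 135, 133, 131, 128, 121, 114, 112, 112, 114, 116, 115, 113, 111, 108, 104, 101, 99, 99, 99, 100, 100, 100]
w12 x 647 [165, 164, 164, 164, 163, 163, 162, 159, 149, 137, 127, 124, 135, 152, 163, 167, 168, 166, 165, 163, 160, 156, 148, 144, 145, 150, 153, 155, 155, 155, 156, 155, 150, 142, 133, 125, 119, 116, 118, 119]
w12 x 649 [179, 181, 181, 180, 180, 181, 180, 176, 165, 153, 142, 139, 151, 170, 182, 187, 189, 187, 186, 183, 181, 179, 179, 180, 181, 181, 183, 184, 185, 186, 187, 187, 187, 183, 176, 164, 152, 141, 136, 135]
```

The bright gap at x=641 integrates to about 4.5 mm at the start, 1.8 mm after the three teeth and about 0.4 mm now, so the bracket is nearly or fully home. One slightly deeper squeeze, to about 43.3 mm, will show whether it still moves.

>>> carry_out(
  linear=[
    [0,-30,-30],
    [0,-28,-40],
    [0,0,-20],
    [0,0,0],
    [0,0,0],
  ],
  rot=[
    [0,0,0],
    [0,0,0],
    [0,0,0],
    [0,0,0],
    [0,0,0],
  ],
  claw=[1,1,1,1,1],
)

```text
clock: 24.8
tcp_pos: [510.8, -53.5, 37.4]
eef_rot: [0.707, -0.705, 0.041, -0.039]
ft_force: [0.1, -0.2, -0.1]
gripper_width: 85.4
```

```bash
python3 ed.py e1
```

```text
24.8 [510.8 -53.5  37.4] w 85.4 F [ 0.1 -0.2 -0.1] ty [-0.002  0.003 -1.   ]
190 [253.5, 295.5, 365.5, 389.5] x 484.8 y -34.6 40.5
210 [255.5, 264.5, 285.5, 297.5, 359.5, 382.5] x 496.4 y -34.3 37.2
230 [257.5, 298.5, 356.5, 379.5] x 508.5 y -33.9 36.1
250 [259.5, 299.5, 352.5, 375.5] x 521.1 y -33.6 34.4
```

>>> carry_out(
  linear=[
    [-4,-5,-20],
    [0,0,-20],
    [0,0,-8],
    [0,0,0],
    [0,0,0],
  ],
  rot=[
    [0,0,0],
    [0,0,0],
    [0,0,0],
    [0,0,0],
    [0,0,0],
  ],
  claw=[1,1,1,1,1],
)

```text
clock: 25.4
tcp_pos: [513.0, -55.0, -5.4]
eef_rot: [0.708, -0.704, 0.034, -0.041]
ft_force: [0.6, 0.3, 0.1]
gripper_width: 85.3
```

```bash
python3 ed.py e2
```

```text
25.4 [513.  -55.   -5.4] w 85.3 F [0.6 0.3 0.1] ty [ 0.01   0.006 -1.   ]
190 [233.5, 296.5] x 474.6 y -35.3 -9.8
210 [235.5, 293.5, 380.5, 413.5] x 483.3 y -35.2 39.6
230 [240.5, 294.5, 375.5, 413.5] x 492.3 y -33.8 40.4
250 [241.5, 251.5, 279.5, 295.5, 370.5, 403.5] x 501.7 y -34.1 36.9
```

>>> carry_out(
  linear=[
    [0,2,-6],
    [0,0,0],
  ],
  rot=[
    [0,0.008,0],
    [0,0,0],
  ],
  claw=[1,1],
)

```text
clock: 25.7
tcp_pos: [514.1, -52.7, -10.4]
eef_rot: [0.708, -0.704, 0.036, -0.039]
ft_force: [-1.0, -0.7, -0.5]
gripper_width: 85.6
```

>>> carry_out(
  linear=[
    [0,0,0],
    [-0.5,-3.5,0],
    [-0.5,-3.5,0],
    [-0.4,-3.5,0],
    [0,0,0],
  ],
  rot=[
    [0,0,0],
    [0,0,0],
    [0,0,0],
    [0,0,0],
    [0,0,0],
  ],
  claw=[0.81,0.71,0.61,0.53,0.505],
)

```text
clock: 26.2
tcp_pos: [514.0, -65.0, -9.0]
eef_rot: [0.708, -0.704, 0.035, -0.04]
ft_force: [-0.2, -1.5, 0.6]
gripper_width: 43.2
```

>>> carry_out(
  linear=[
    [0,0,0],
    [0,0,0],
  ],
  rot=[
    [0,0,0],
    [0,0,0],
  ],
  claw=[0.505,0.505],
)

```text
clock: 26.4
tcp_pos: [514.0, -65.0, -9.0]
eef_rot: [0.708, -0.704, 0.036, -0.04]
ft_force: [-0.5, 0.5, 1.8]
gripper_width: 43.5
```

```bash
python3 st.py 6
```

```text
26.65 [514.1 -65.   -9. ] [43.48 43.07 43.2  42.86 43.57 43.39] [-0.03  0.19  1.79] [ 0.008 -0.022  0.051]
```

>>> carry_out(
  linear=[
    [0.4,4,0],
    [0.4,4,0],
    [0.4,5,0],
    [0,0,0],
    [0,0,0],
  ],
  rot=[
    [0,0,0],
    [0,0,0],
    [0,0,0],
    [0,0,0],
    [0,0,0],
  ],
  claw=[0.65,0.78,0.9,1,1],
)

```text
clock: 27.2
tcp_pos: [514.5, -49.8, -9.8]
eef_rot: [0.708, -0.704, 0.036, -0.039]
ft_force: [-0.0, 0.5, 0.1]
gripper_width: 85.6
```

>>> carry_out(
  linear=[
    [0,0,40],
    [0,0,40],
    [0,30,40],
    [0,30,20],
    [0,0,0],
  ],
  rot=[
    [0,0,0],
    [0,0,0],
    [0,0,0],
    [0,0,0],
    [0,0,0],
  ],
  claw=[1,1,1,1,1],
)

```text
clock: 27.7
tcp_pos: [512.5, 10.0, 134.2]
eef_rot: [0.708, -0.704, 0.039, -0.04]
ft_force: [-0.0, 0.2, -0.1]
gripper_width: 85.6
```

>>> carry_out(
  linear=[
    [0,0,0],
    [0,0,0],
  ],
  rot=[
    [0,0,0],
    [0,0,0],
  ],
  claw=[1,1],
)

```text
clock: 27.9
tcp_pos: [512.3, 9.6, 134.2]
eef_rot: [0.708, -0.704, 0.038, -0.04]
ft_force: [-0.3, 0.7, 0.7]
gripper_width: 85.2
```

```bash
python3 gap.py w13 | grep -v -e w9 -e w11; python3 ed.py e3
```

```text
27.95 [512.    9.2 133.9] [ 0.7079 -0.7041  0.0386 -0.0396]
w13 x 641 [94, 94, 95, 95, 95, 95, 94, 93, 87, 83, 83, 85, 87, 87, 86, 84, 80, 83, 93, 116, 145, 166, 165, 156, 149, 142, 140, 142, 145, 155, 165, 176, 180, 183, 183, 184, 184, 184, 183, 184]
w13 x 643 [120, 120, 120, 118, 118, 119, 117, 113, 106, 102, 102, 106, 109, 110, 108, 106, 107, 106, 103, 98, 93, 91, 91, 92, 93, 93, 94, 94, 94, 94, 95, 95, 93, 92, 92, 91, 91, 92, 92, 93]
w13 x 645 [143, 144, 144, 142, 143, 143, 142, 137, 126, 119, 124, 135, 140, 141, 142, 140, 139, 136, 135, 130, 122, 115, 115, 117, 120, 118, 113, 106, 103, 102, 101, 101, 102, 103, 103, 102, 101, 102, 104, 110]
w13 x 647 [165, 165, 164, 163, 163, 163, 160, 154, 142, 137, 145, 159, 166, 169, 168, 165, 166, 165, 163, 157, 146, 138, 137, 142, 148, 153, 154, 152, 148, 140, 131, 123, 120, 119, 119, 120, 119, 119, 120, 122]
w13 x 649 [181, 179, 180, 180, 180, 177, 174, 167, 152, 144, 155, 172, 182, 186, 189, 188, 187, 184, 181, 176, 168, 165, 171, 180, 185, 188, 189, 188, 188, 182, 172, 158, 148, 139, 136, 134, 134, 134, 135, 135]
28.0 [511.9   9.  133.8] w 85.8 F [-0.2 -0.   0.5] ty [ 0.001  0.005 -1.   ]
190 [204.5, 235.5, 274.5, 287.5] x 506.6 y -34.3 36.8
210 [207.5, 237.5, 272.5, 285.5] x 524.8 y -33.7 34.4
230 [210.5, 214.5, 227.5, 239.5, 271.5, 282.5] x 543.8 y -33.1 31.0
250 [214.5, 216.5, 230.5, 245.5, 269.5, 280.5] x 563.6 y -31.6 28.3
```

It moved a little again: the bright gap is gone and the dark seam area has halved. One more squeeze, 2 mm deeper to about 41.3 mm, stays well under the overload margin even if the bracket was already home.

>>> carry_out(
  linear=[
    [0,-30,-30],
    [0,-28,-40],
    [0,0,-20],
    [0,0,0],
    [0,0,0],
  ],
  rot=[
    [0,0,0],
    [0,0,0],
    [0,0,0],
    [0,0,0],
    [0,0,0],
  ],
  claw=[1,1,1,1,1],
)

```text
clock: 28.6
tcp_pos: [511.9, -53.1, 39.9]
eef_rot: [0.707, -0.705, 0.04, -0.04]
ft_force: [-0.4, 0.1, -0.7]
gripper_width: 85.4
```

>>> carry_out(
  linear=[
    [-3,-3,-20],
    [0,0,-20],
    [0,0,-6],
    [0,0,0],
    [0,0,0],
  ],
  rot=[
    [0,0,0],
    [0,0,0],
    [0,0,0],
    [0,0,0],
    [0,0,0],
  ],
  claw=[1,1,1,1,1],
)

```text
clock: 29.1
tcp_pos: [513.2, -54.7, -2.2]
eef_rot: [0.708, -0.704, 0.036, -0.042]
ft_force: [0.8, 0.3, -0.2]
gripper_width: 85.5
```

```bash
python3 ed.py f2
```

```text
29.1 [513.2 -54.7  -2.2] w 85.5 F [ 0.8  0.3 -0.2] ty [ 0.009  0.005 -1.   ]
190 [232.5, 294.5] x 475.6 y -36.1 -10.3
210 [235.5, 291.5, 377.5, 409.5] x 484.5 y -35.6 39.4
230 [239.5, 293.5, 371.5, 405.5] x 493.7 y -34.6 38.4
250 [241.5, 258.5, 261.5, 262.5, 267.5, 273.5, 277.5, 294.5, 367.5, 398.5] x 503.4 y -34.6 35.9
```

>>> carry_out(
  linear=[
    [0,1.5,-8],
    [0,0,0],
  ],
  rot=[
    [0,0.006,0],
    [0,0,0],
  ],
  claw=[1,1],
)

```text
clock: 29.4
tcp_pos: [514.3, -52.8, -9.3]
eef_rot: [0.708, -0.704, 0.037, -0.041]
ft_force: [0.3, -0.0, 0.1]
gripper_width: 85.2
```

>>> carry_out(
  linear=[
    [0,0,0],
    [-0.5,-3.5,0],
    [-0.5,-3.5,0],
    [-0.4,-3.5,0],
    [0,0,0],
  ],
  rot=[
    [0,0,0],
    [0,0,0],
    [0,0,0],
    [0,0,0],
    [0,0,0],
  ],
  claw=[0.81,0.71,0.61,0.53,0.5],
)

```text
clock: 29.9
tcp_pos: [514.2, -65.3, -8.0]
eef_rot: [0.708, -0.704, 0.037, -0.042]
ft_force: [-1.3, -1.3, 1.6]
gripper_width: 42.6
```

>>> carry_out(
  linear=[
    [0,0,0],
    [0,0,0],
  ],
  rot=[
    [0,0,0],
    [0,0,0],
  ],
  claw=[0.483,0.483],
)

```text
clock: 30.1
tcp_pos: [514.2, -65.7, -7.9]
eef_rot: [0.708, -0.704, 0.037, -0.043]
ft_force: [-0.1, 0.6, 1.1]
gripper_width: 41.5
```

```bash
python3 st.py 6
```

```text
30.35 [514.1 -65.7  -7.9] [41.49 41.55 41.29 41.38 41.37 41.35] [-0.18 -0.18  2.38] [-0.068  0.05  -0.023]
```

>>> carry_out(
  linear=[
    [0.4,4,0],
    [0.4,4,0],
    [0.4,5,0],
    [0,0,0],
    [0,0,0],
  ],
  rot=[
    [0,0,0],
    [0,0,0],
    [0,0,0],
    [0,0,0],
    [0,0,0],
  ],
  claw=[0.65,0.78,0.9,1,1],
)

```text
clock: 30.9
tcp_pos: [514.6, -50.0, -8.8]
eef_rot: [0.708, -0.704, 0.037, -0.041]
ft_force: [-0.2, -0.4, 0.4]
gripper_width: 85.4
```

>>> carry_out(
  linear=[
    [0,0,40],
    [0,0,40],
    [0,30,40],
    [0,30,20],
    [0,0,0],
  ],
  rot=[
    [0,0,0],
    [0,0,0],
    [0,0,0],
    [0,0,0],
    [0,0,0],
  ],
  claw=[1,1,1,1,1],
)

```text
clock: 31.4
tcp_pos: [512.7, 9.8, 135.2]
eef_rot: [0.708, -0.704, 0.04, -0.041]
ft_force: [0.8, 0.4, -0.5]
gripper_width: 85.5
```

>>> carry_out(
  linear=[
    [0,0,0],
    [0,0,0],
  ],
  rot=[
    [0,0,0],
    [0,0,0],
  ],
  claw=[1,1],
)

```text
clock: 31.6
tcp_pos: [512.5, 9.3, 135.2]
eef_rot: [0.708, -0.704, 0.04, -0.041]
ft_force: [-0.2, -1.1, -0.1]
gripper_width: 85.2
```

```bash
python3 gap.py w14 | grep -v -e w9 -e w11
python3 - <<'E'
from h import *
s,d=shot('wrist','w14b.png'); g=cv2.cvtColor(d['img'],cv2.COLOR_BGR2GRAY)
print(s['tcp_pos'].round(1))
xa=np.array([.9945,-.105,0]);ya=np.array([.105,.9945,0])
for r in range(258,304,4):
    b=np.where(g[r,215:290]>90)[0]+215; print(r,b[[0,-1]] if len(b) else '', len(b), [round(float(ray(s,d,b[-1],r,40)@k),1) for k in (xa,ya)] if len(b) else '')
E
```

```text
31.65 [512.2   8.9 134.9] [ 0.7077 -0.7042  0.0401 -0.0414]
w14 x 641 [96, 94, 95, 96, 97, 97, 92, 85, 81, 81, 82, 84, 85, 86, 83, 81, 83, 94, 117, 142, 161, 167, 166, 156, 145, 137, 134, 134, 132, 134, 136, 145, 157, 165, 166, 164, 160, 159, 163, 169]
w14 x 643 [121, 122, 122, 121, 120, 117, 109, 101, 101, 106, 110, 113, 112, 109, 108, 108, 106, 104, 99, 95, 94, 95, 96, 95, 93, 91, 88, 85, 84, 84, 85, 87, 88, 90, 91, 91, 89, 89, 91, 94]
w14 x 645 [143, 144, 145, 145, 144, 140, 132, 127, 128, 135, 141, 144, 144, 142, 140, 139, 137, 133, 124, 117, 116, 119, 123, 125, 127, 125, 120, 115, 109, 105, 105, 106, 105, 104, 105, 106, 106, 107, 107, 111]
w14 x 647 [163, 165, 165, 164, 162, 159, 148, 138, 143, 156, 166, 171, 171, 168, 168, 169, 165, 161, 157, 155, 155, 157, 159, 160, 162, 162, 161, 157, 151, 144, 134, 126, 123, 123, 122, 122, 121, 121, 122, 124]
w14 x 649 [182, 181, 182, 182, 179, 173, 159, 150, 157, 172, 183, 189, 191, 189, 189, 188, 185, 181, 178, 178, 180, 183, 186, 189, 191, 191, 192, 192, 192, 187, 176, 163, 151, 142, 138, 138, 138, 138, 138, 138]
[512.1   8.7 134.7]
258  0 
262  0 
266  0 
270  0 
274  0 
278 [288 288] 1 [585.5, 35.1]
282 [227 289] 26 [589.7, 35.8]
286 [227 267] 41 [593.5, 15.8]
290 [227 267] 41 [597.7, 15.6]
294 [227 267] 41 [601.9, 15.3]
298 [243 268] 26 [606.1, 16.0]
302  0
```

The seam width did not change between the last two squeezes (3.1 samples both times; it was 4.1 before). So the bracket is home and stopped, with roughly 0.5–1 N of rise. Next is the release: pad centre at about (595, -59), top at z 40. I'll close the fingers and move above it.

>>> carry_out(
  linear=[
    [40,-34,-10],
    [40,-34,-10],
    [0,0,-20],
    [0,0,0],
    [0,0,0],
  ],
  rot=[
    [0,0,0],
    [0,0,0],
    [0,0,0],
    [0,0,0],
    [0,0,0],
  ],
  claw=[0,0,0,0,0],
)

```text
clock: 32.25
tcp_pos: [589.0, -62.2, 90.7]
eef_rot: [0.707, -0.705, 0.044, -0.04]
ft_force: [0.5, 0.3, 1.0]
gripper_width: 12.3
```

>>> carry_out(
  linear=[
    [0,0,0],
    [0,0,0],
  ],
  rot=[
    [0,0,0],
    [0,0,0],
  ],
  claw=[0,0],
)

```text
clock: 32.45
tcp_pos: [588.1, -61.7, 91.3]
eef_rot: [0.707, -0.704, 0.044, -0.039]
ft_force: [-0.6, -0.2, 0.4]
gripper_width: -0.4
```

Run:
```python
from h import *
s,d=shot('wrist','g1.png'); q=s['eef_rot'];m=R.from_quat([q[1],q[2],q[3],q[0]]).as_matrix()
print(s['clock'],s['tcp_pos'].round(1),s['gripper_width'],m[:,1].round(3),m[:,2].round(3))
g=cv2.cvtColor(d['img'],cv2.COLOR_BGR2GRAY)
T=np.array(d['tool_from_camera'])
for y in (-25,-20,-17,-10,0,17):
    c=np.linalg.inv(T)@np.array([-11,y,0,1]); print('tip y',y,'row',round(d['cy']+d['fy']*c[1]/c[2],0))
print('col319',g[190:330:3,319].tolist()); print('row240',g[240,250:390:4].tolist())
```

```text
32.45 [588.1 -61.7  91.3] -0.3503568985123421 [-0.006  0.004 -1.   ] [0.117 0.993 0.004]
tip y -25 row 249.0
tip y -20 row 244.0
tip y -17 row 242.0
tip y -10 row 236.0
tip y 0 row 228.0
tip y 17 row 216.0
col319 [75, 11, 12, 25, 33, 32, 29, 14, 116, 103, 106, 112, 117, 119, 117, 129, 53, 27, 12, 13, 14, 11, 17, 13, 13, 14, 15, 12, 12, 10, 11, 21, 24, 23, 22, 20, 21, 20, 18, 22, 19, 20, 17, 20, 19, 19, 20]
row240 [27, 26, 20, 25, 25, 25, 21, 20, 24, 30, 30, 28, 31, 31, 27, 30, 27, 26, 23, 19, 28, 28, 30, 31, 33, 24, 34, 32, 54, 231, 232, 233, 233, 234, 233]
```

>>> carry_out(
  linear=[
    [3,0,-25],
    [0,0,-25],
    [0,0,0],
    [0,0,0],
  ],
  rot=[
    [0,0,0],
    [0,0,0],
    [0,0,0],
    [0,0,0],
  ],
  claw=[0,0,0,0],
)

```text
clock: 32.9
tcp_pos: [593.1, -58.9, 44.3]
eef_rot: [0.708, -0.704, 0.04, -0.04]
ft_force: [0.4, 0.0, 1.5]
gripper_width: 0.2
```

Run:
```python
from h import *
xa=np.array([.9945,-.105,0]);ya=np.array([.105,.9945,0])
s,d=shot('wrist','g2.png'); q=s['eef_rot'];m=R.from_quat([q[1],q[2],q[3],q[0]]).as_matrix()
t=s['tcp_pos'];print(s['clock'],t.round(1),m[:,1].round(3),'xa,ya',round(t@xa,1),round(t@ya,1))
g=cv2.cvtColor(d['img'],cv2.COLOR_BGR2GRAY)
for r in range(196,260,6):
    print(r,'z40 xa',round(float(ray(s,d,319,r,40)@xa),1),[(int(c),round(float(ray(s,d,c,r,40)@ya),1)) for c in np.where(np.diff((g[r,240:400]>85).astype(int)))[0]+240][:8], g[r,300:340:5].tolist())
```

```text
32.9 [593.1 -58.9  44.3] [ 0.001  0.006 -1.   ] xa,ya 596.0 3.7
196 z40 xa 568.7 [(253, -30.3), (298, -6.6), (339, 15.1), (355, 23.6)] [237, 244, 242, 244, 242, 194, 188, 195]
202 z40 xa 572.1 [(252, -31.0), (300, -5.6), (307, -1.9), (361, 26.8)] [76, 90, 74, 85, 72, 56, 52, 37]
208 z40 xa 575.4 [(363, 28.0)] [14, 15, 19, 13, 12, 15, 11, 16]
214 z40 xa 578.8 [(366, 29.7)] [18, 18, 16, 17, 19, 22, 22, 23]
220 z40 xa 582.3 [(379, 36.9), (381, 38.0), (385, 40.2)] [38, 39, 40, 41, 42, 42, 44, 42]
226 z40 xa 585.8 [(368, 31.1), (372, 33.3), (373, 33.8), (377, 36.0), (378, 36.5), (383, 39.3), (384, 39.8)] [20, 31, 30, 33, 33, 32, 31, 30]
232 z40 xa 589.3 [(368, 31.2), (377, 36.2), (378, 36.7), (383, 39.5), (384, 40.0)] [79, 79, 83, 22, 20, 32, 37, 27]
238 z40 xa 592.9 [(312, 0.5), (314, 1.6), (321, 5.4), (323, 6.5), (339, 15.3), (369, 31.9), (370, 32.5), (372, 33.6)] [131, 86, 132, 103, 123, 128, 119, 197]
244 z40 xa 596.6 [(313, 1.0), (323, 6.5), (339, 15.4), (367, 30.9)] [131, 90, 94, 61, 27, 100, 94, 205]
250 z40 xa 600.2 [(314, 1.5), (322, 5.9), (339, 15.4), (367, 31.1)] [132, 104, 93, 62, 12, 98, 99, 201]
256 z40 xa 604.0 [(257, -30.5), (304, -4.2), (314, 1.4), (323, 6.5), (333, 12.1), (367, 31.2)] [22, 91, 91, 55, 15, 98, 99, 20]
```

>>> carry_out(
  linear=[
    [1,-0.5,-9],
    [0,0,-7],
    [0,0,0],
  ],
  rot=[
    [0,0,0],
    [0,0,0],
    [0,0,0],
  ],
  claw=[0,0,0],
)

```text
clock: 33.25
tcp_pos: [595.7, -59.0, 30.0]
eef_rot: [0.708, -0.703, 0.038, -0.042]
ft_force: [0.4, -0.6, -0.6]
gripper_width: 0.4
```

>>> carry_out(
  linear=[
    [0,0,-2],
    [0,0,-2],
  ],
  rot=[
    [0,0,0],
    [0,0,0],
  ],
  claw=[0,0],
)

```text
clock: 33.45
tcp_pos: [596.1, -59.1, 26.2]
eef_rot: [0.708, -0.703, 0.038, -0.042]
ft_force: [-0.1, -0.1, 0.4]
gripper_width: 0.3
```

>>> carry_out(
  linear=[
    [0,0,-2],
  ],
  rot=[
    [0,0,0],
  ],
  claw=[0],
)

```text
clock: 33.55
tcp_pos: [596.3, -58.6, 24.3]
eef_rot: [0.709, -0.703, 0.038, -0.042]
ft_force: [0.1, 3.1, 2.7]
gripper_width: 0.4
```

>>> carry_out(
  linear=[
    [0,0,-2],
    [0,0,-2],
  ],
  rot=[
    [0,0,0],
    [0,0,0],
  ],
  claw=[0,0],
)

```text
clock: 33.75
tcp_pos: [596.6, -57.4, 20.3]
eef_rot: [0.709, -0.703, 0.038, -0.042]
ft_force: [-0.1, 1.9, 1.4]
gripper_width: 0.1
```

>>> carry_out(
  linear=[
    [0,0,-2],
  ],
  rot=[
    [0,0,0],
  ],
  claw=[0],
)

```text
clock: 33.85
tcp_pos: [596.9, -57.0, 18.6]
eef_rot: [0.71, -0.702, 0.037, -0.042]
ft_force: [-3.2, 2.2, 15.8]
gripper_width: -0.1
```

>>> carry_out(
  linear=[
    [0,0,-0.3],
    [0,0,-0.3],
    [0,0,-0.3],
    [0,0,-0.3],
    [0,0,-0.3],
  ],
  rot=[
    [0,0,0],
    [0,0,0],
    [0,0,0],
    [0,0,0],
    [0,0,0],
  ],
  claw=[0,0,0,0,0],
)

```text
clock: 34.35
tcp_pos: [596.8, -57.1, 19.5]
eef_rot: [0.71, -0.702, 0.038, -0.042]
ft_force: [-1.8, 2.0, 5.2]
gripper_width: -0.4
```

>>> carry_out(
  linear=[
    [0,0,0],
    [0,0,-0.3],
    [0,0,0],
    [0,0,-0.3],
  ],
  rot=[
    [0,0,0],
    [0,0,0],
    [0,0,0],
    [0,0,0],
  ],
  claw=[0,0,0,0],
)

```text
clock: 34.75
tcp_pos: [596.8, -57.1, 19.4]
eef_rot: [0.71, -0.702, 0.038, -0.042]
ft_force: [-1.8, 1.6, 6.8]
gripper_width: 0.1
```

```bash
python3 ed.py h1 | head -1
python3 - <<'E'
from h import *
s,d=shot('scene','h_sc.png')
def jaw(n,g,y):  # black extent of the clamp along its own direction, scene camera
    m=((g<55)[180:232,262:402]).astype(np.uint8); c=np.where(m.any(0))[0]+262
    return c[0],c[-1]
for n in ('scene0','h_sc'):
    g=cv2.cvtColor(cv2.imread(f'pics/{n}.png'),cv2.COLOR_BGR2GRAY); print(n,jaw(n,g,0))
for n in ('side0','b3s','f2s','h1s'):
    g=cv2.cvtColor(cv2.imread(f'pics/{n}.png'),cv2.COLOR_BGR2GRAY); 
    m=np.argwhere(g[158:185,265:305]<50); print(n,'fixed jaw bbox',m.min(0)+[158,265],'tail',np.argwhere(g[235:275,335:380]<60).max(0)+[235,335])
E
```

```text
34.75 [596.8 -57.1  19.4] w 0.1 F [-1.8  1.6  6.8] ty [ 0.006  0.012 -1.   ]
scene0 (np.int64(285), np.int64(391))
h_sc (np.int64(284), np.int64(391))
side0 fixed jaw bbox [160 272] tail [251 357]
b3s fixed jaw bbox [171 273] tail [253 359]
f2s fixed jaw bbox [171 274] tail [254 362]
h1s fixed jaw bbox [159 272] tail [250 359]
```

The fixed jaw is back at its original pixels (159,272) against (160,272) at the start. I'll hold a bit longer with a firmer press, then lift off and verify.

>>> carry_out(
  linear=[
    [0,0,-0.8],
    [0,0,-0.5],
    [0,0,-0.5],
    [0,0,-0.5],
    [0,0,-0.5],
  ],
  rot=[
    [0,0,0],
    [0,0,0],
    [0,0,0],
    [0,0,0],
    [0,0,0],
  ],
  claw=[0,0,0,0,0],
)

```text
clock: 35.4
tcp_pos: [596.9, -57.0, 19.1]
eef_rot: [0.711, -0.701, 0.038, -0.042]
ft_force: [-2.6, 1.9, 10.7]
gripper_width: 0.1
```

>>> carry_out(
  linear=[
    [0,0,10],
    [0,0,30],
    [0,0,40],
    [-40,35,30],
    [-40,35,10],
  ],
  rot=[
    [0,0,0],
    [0,0,0],
    [0,0,0],
    [0,0,0],
    [0,0,0],
  ],
  claw=[0,0,0,0.5,1],
)

```text
clock: 35.9
tcp_pos: [526.1, -0.4, 136.2]
eef_rot: [0.708, -0.703, 0.041, -0.047]
ft_force: [1.7, 1.4, 0.5]
gripper_width: 28.5
```

>>> carry_out(
  linear=[
    [0,0,0],
    [0,0,0],
    [0,0,0],
    [0,0,0],
  ],
  rot=[
    [0,0,0],
    [0,0,0],
    [0,0,0],
    [0,0,0],
  ],
  claw=[1,1,1,1],
)

```text
clock: 36.3
tcp_pos: [523.0, 3.0, 137.7]
eef_rot: [0.709, -0.703, 0.039, -0.045]
ft_force: [0.2, 0.4, -0.3]
gripper_width: 84.6
```

```bash
python3 gap.py w15 | grep -e w15 -e '\[' | tail -6
python3 - <<'E'
from rect import *
s,d=shot('wrist','w15.png'); c=(s['tcp_pos'],s['eef_rot'])
for n,cc in (('w3',C['w3']),('w9',C['w9']),('w15',c)):
    r=rect(n,36,570,600,170,240,2,cc); p=r[20:44].mean(0)[::2]; print(n,'jaw outer edge',170+np.where(p<100)[0].max(),end=' ')
    r=rect(n,28,635,680,10,120,4,cc); p=r[80:88].mean(0); print('jaw/pad dark->', (10+(np.where(np.diff((p<90).astype(int)))[0])/4).tolist())
E
```

```text
w11 x 649 [180, 179, 178, 177, 177, 177, 177, 176, 176, 171, 159, 147, 141, 142, 149, 162, 172, 180, 182, 183, 183, 182, 181, 177, 175, 168, 159, 158, 163, 172, 177, 180, 179, 179, 180, 181, 181, 176, 168, 155]
w15 x 641 [98, 98, 98, 98, 97, 98, 96, 94, 92, 92, 93, 92, 91, 88, 86, 85, 90, 100, 119, 136, 149, 150, 149, 148, 146, 144, 142, 141, 140, 140, 140, 140, 139, 140, 142, 147, 160, 175, 185, 188]
w15 x 643 [122, 123, 125, 125, 123, 121, 116, 110, 107, 110, 112, 112, 113, 114, 113, 111, 109, 109, 107, 104, 101, 99, 98, 98, 96, 95, 92, 91, 90, 90, 92, 94, 95, 95, 94, 94, 96, 99, 102, 103]
w15 x 645 [149, 150, 150, 149, 147, 145, 140, 133, 132, 137, 144, 146, 147, 147, 146, 145, 142, 138, 129, 118, 113, 117, 122, 125, 127, 126, 123, 120, 115, 111, 108, 107, 108, 108, 109, 108, 108, 109, 111, 114]
w15 x 647 [171, 169, 169, 170, 168, 165, 158, 149, 148, 159, 170, 173, 175, 174, 172, 172, 170, 168, 162, 154, 152, 156, 161, 164, 166, 165, 165, 166, 158, 146, 134, 130, 125, 123, 123, 124, 125, 126, 126, 126]
w15 x 649 [188, 188, 188, 189, 187, 184, 176, 164, 163, 174, 187, 192, 196, 196, 194, 192, 188, 185, 181, 177, 179, 185, 191, 194, 197, 197, 197, 198, 196, 193, 181, 166, 153, 149, 145, 144, 143, 144, 143, 141]
w3 jaw outer edge 232 jaw/pad dark-> [22.0, 37.0, 39.25, 47.25, 51.0, 51.25]
w9 jaw outer edge 232 jaw/pad dark-> [22.25, 47.25]
w15 jaw outer edge 232 jaw/pad dark-> [19.25, 44.5]
```

The jaws are open to slightly more than at the start: jaw to body 212.7 mm against 209.9 mm. The seam shows the bracket still home, and the arm is clear. Handing in.

```bash
python3 -c "
from bench import bot
print(bot.read_state()['clock'],bot.finish_job())"
```

```text
the job is handed in; nothing more can be done
36.5 None
```

I handed the job in at 36.5 s. The bracket is home against the collar, the jaws have sprung fully open, and the clamp and rail are lying about where they were.

- **Squeezing:** I made three full strokes on the clamp. I then made three part-squeezes of the last stroke, to about 45, 43.3 and 41.4 mm over grip and trigger.
- **Release:** I held the lever at its stop for about 1.5 s. The force peaked at 16 N, slightly over the 14 N top of the range given for the lever. It was 5–11 N at the readings after that.

**Last checks:**
- **Bracket:** The gap between bracket and collar went from about 5 mm to 1.7 mm, then about 0.4 mm, then a thin seam. The seam did not change over the last, deeper squeeze or after the release.
- **Jaws:** The jaw-to-body distance is 212.7 mm, against 209.9 mm at the start, so the jaws are open slightly wider than before.
- **Clamp:** It moved about 3 mm along its bar.
- **Cups, bowl and flask:** I worked well away from them, but took no final picture of them.

**What disagreed:**
- **Fingertips:** They stand about 17–29 mm behind the reported TCP, not 17 mm ahead of it. My first five squeezes therefore closed above the handle without touching it; I found this in the pictures and corrected it.
- **Stroke count:** The last stroke came after three teeth, not four. The bar probably started one tooth in, which fits the jaws now standing wider.
- **Force:** I could not feel the pad force through the available sensors. I limited it by finger opening and checked the gap by camera between squeezes, so the final rise of about 0.5–1 N is an estimate.

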